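Load the viewing chamber and hold its lid shut on the seal for latching

TASK

Tip all six pebbles from the handled cup into the white dish inside the viewing chamber and stand the empty cup upright on the bench again. Then slide the chamber's lid shut and keep it pressed against the rubber seal at the stop with a steady push of about 10 newtons (never ramming it), so that I can do up the latches: finish while still holding it pressed. Leave everything else on the bench where it is.

Things in the scene. Friction and masses are not known exactly. Their poses are not given: they have to be found in the camera images.
- chamber: Viewing chamber, fixed: black base 280 (x) x 350 (y) x 35 mm, clear walls, black rim at height 95 mm round an opening 188 x 280 mm. Origin: centre of its underside, z up. The lid slides along the chamber's y: it SHUTS towards -y (stop bar up to height 114 mm) and stands pulled open to +y (where the undone latches are). Channels along the long sides, up to height 108 mm, hold the lid's edges.
- seal_face (a point): Middle of the inner face of the foam-rubber seal strip on the stop bar, at height 98 mm; y = -137 mm in the chamber frame. It yields under the lid's leading edge by 1 mm per 5 N and bottoms out at 4 mm (20 N).
- lid: The lid: clear plate with a black edge, 220 x 280 x 6 mm, about 0.45 kg, lying in the channels with 2 mm play and sliding easily: about 1 N, more only if it is pressed down or pulled up. Origin: centre of its underside, height 95 mm; its y lies along the slide. First touching the seal, it is at y = +3 mm in the chamber frame.
- lid_knob (a point): Grip point of the lid's upright round knob at the lid's centre (26 mm diameter, rising from the plate's top at height 101 mm to 141 mm): on its axis at height 124 mm. The lid's leading edge is 140 mm from it towards the seal, so the lid meets the seal when this point is 140 mm from seal_face along the chamber's y.
- dish: White round dish, fixed on the chamber's floor in the part that the lid leaves open: 100 mm wide at the foot, 112 mm at the rim, 34 mm tall, wall 3 mm. Origin: centre of its underside, height 36 mm.
- cup_center (a point): Centre, half-way up, of the steel cup that holds the pebbles: 50 mm wide at the foot, 74 mm at the mouth, 58 mm tall (foot 29 mm below this point), about 130 g. z points out of its mouth; the handle sticks out along its -x.
- cup_handle (a point): Grip point on the cup's straight round handle (14 mm diameter, along the cup's x, level, axis 45 mm above the foot, its end 132 mm from the cup's centre line): on its axis, 85 mm from the centre line. x points from here to the cup, z to the mouth side.
- pebble0 (a point): Centre of a rounded grey pebble, about 18 mm across and 20 mm long, 13 g; starts in the cup.
- pebble1 (a point): Centre of a rounded grey pebble, about 18 mm across and 20 mm long, 13 g; starts in the cup.
- pebble2 (a point): Centre of a rounded grey pebble, about 18 mm across and 20 mm long, 13 g; starts in the cup.
- pebble3 (a point): Centre of a rounded grey pebble, about 18 mm across and 20 mm long, 13 g; starts in the cup.
- pebble4 (a point): Centre of a rounded grey pebble, about 18 mm across and 20 mm long, 13 g; starts in the cup.
- pebble5 (a point): Centre of a rounded grey pebble, about 18 mm across and 20 mm long, 13 g; starts in the cup.
- bottle: Bystander, to be left where it is: white plastic bottle, 56 mm across, 150 mm tall, upright. Origin: centre of its underside.
- tape: Bystander, to be left where it is: roll of tape, 84 mm across, 22 mm tall, flat. Origin: centre of its underside.
- forceps: Bystander, to be left where it is: steel forceps lying flat, 125 mm long. Origin: centre of its underside.
- torch: Bystander, to be left where it is: grey hand lamp lying flat, about 115 mm long, 38 mm tall. Origin: centre of its underside.
- petri: Bystander, to be left where it is: shallow glass plate, 90 mm across, 16 mm tall. Origin: centre of its underside.
- magnet: Bystander, to be left where it is: white square block 34 x 34 x 14 mm. Origin: centre of its underside.
There are look-alikes about, which are no part of the job. What is shaped like the part that bears cup_center but turquoise is not meant.

How it is judged:
By the outcome, as a careful person would: the job done as asked, in the order asked, and still so for the second after the job is handed in, while the arm keeps its last pose, push and grip.
It also fails if it takes over 64 s, if anything falls off the work surface, if the arm or the gripper's body presses on something with over 40 N, if the wrist force passes 120 N, or if a joint passes its speed limit or range.

ROBOT

A 6-joint arm with a two-finger parallel gripper is mounted at the origin on the work surface. World frame = base frame: x ahead of the robot, y to its left, z up, the work surface at z = 0. Lengths are in m, angles in rad, forces in N, time in s.
With the tool pointing down it reaches from about 0.25 to 0.725 m from the base axis. Payload 4 kg.
Tool frame: the origin (TCP) lies on the centre line of the jaws, within the pads' length; the fingertips stand 19 mm ahead of it and the grasp point (between the pads) is the TCP; z points along the fingers, y is the direction in which the jaws open and shut (so a half turn about z gives the same grasp; the last joint's range is limited). The gripper opens to 85 mm and grips with 20 to 120 N. Pads are 22 mm wide; open, the fingers measure 114 mm over their backs; the gripper's body (76 mm by 85 mm) begins 54 mm behind the grasp point. The pads swing forward as they close: fully open they stand 13 mm farther back than shut.
Start: joints at [-1.162, 0.241, 0.005, 1.335, 0, 1.571], TCP at [0.199, -0.459, 0.25] pointing down, gripper open.
Joint ranges: [-2.72, 2.72], [-1.05, 1.87], [-1.09, 1.28], [-1.99, 2.15], [-1.42, 1.44], [-3.14, 3.14]. Speed limits (rad/s): [2.79, 2.79, 3.14, 3.14, 3.14, 3.14].

INTERFACE

Orientations are given as a unit quaternion [x, y, z, w].
In Python, from workcell import bot gives the robot as it stands. The module is installed in compiled form; this text tells all that it offers.
- The arm moves only by the shell command python3 -m handwheel 'ROWS' [OPENING]. ROWS is JSON, a list of rows, each an object of numbers: "dx", "dy", "dz": the shift along the tool's x, y, z as a fraction of full scale; "ax", "ay", "az": the turn, a rotation vector about the tool's x, y, z as a fraction of full scale. In form: [{"dx": .., "dy": .., "dz": .., "ax": .., "ay": .., "az": ..}, ...]. A call has 1 to 12 rows; each row shifts and turns the commanded pose from where the row before left it, along the tool's axes as they then stand; what a row does not reach is not made up. Full scale, the value 1, is 2.5 cm for a shift and 0.15 rad for a turn. A row lasts 1/10 s, in which the tool goes at most 50 mm and 8.59 degrees, less where a joint would pass 70% of its speed; a pose out of reach is approached as far as the arm can. A call with a number of a shift or a turn outside -1 to 1 is refused whole. A call with a gripper value outside its range is refused whole. OPENING is the gripper's target within -1 to 1 (fully open at 1, half-way at 0, shut at -1), set as the call begins (- or left out, the last holds). The fingers move at their own pace and stop on an object; the grip force is fixed at half the most. Time passes only in rows, so rows that do not move let the fingers close. It gives the time, the measured TCP pose, the force and the opening at its end, in the units of the state.
- bot.get_obs(): the state, without advancing time (a new reading comes with each control period).
- bot.camera(name): name is "scene" or "side" or "wrist"; returns a dict with "img" (384x512x3 uint8, red, green, blue), "intrinsics" (3x3 intrinsics, pixels), "eye" and "rotation" of the camera in the world. Camera axes: x right, y down, z forward; pixel columns grow to the right and rows downward; lengths in m; the calibration is good to about 2 mm. A picture is of the moment at which its call begins. There is no depth.
- bot.job_done(): hands the job in, once; it reports no verdict.
Trained networks look in a picture, given as the dict that the camera call returned (one of the last four; its "shot" number tells which), for a name from the list of things; names that differ only in an ending like _2 or _b are one class to them, and where a whole thing is asked for, a point or a joint stands for the part that bears it (a point fixed in the world has none). Each returns a list of dicts, best first, with "confidence" (0 to 1); they miss things now and then, are a little off and sometimes report something else, mostly with a low value. They report only what shows in the picture. A call takes as long as a camera call. They do not tell look-alikes from the thing itself.
- bot.trace(thing, picture): "region" (384x512 bool, what is visible of it) and "rect" ([centre column, centre row, width, height] in pixels, round what is visible of it).
The state is a dict: "clock": time; "joint_pos": joint angles; "joint_vel": joint speeds; "tau": joint torques, N m; "eef_pos": TCP position; "tool_rot": TCP orientation; "ft_force": force on the tool from outside, world axes, zero at the start; "ft_torque": the same for the moment, N m; "grip_width": finger opening in m.
Only numpy, scipy, OpenCV 4.12 (cv2) and the standard library are available. Lean on these libraries where they do the work, as an engineer would, in place of code of your own. Each camera call takes 0.05 s, during which the arm holds its last target.

## Working session

There is one attempt and no reset: what is moved stays moved. The work goes in short steps, Python scripts to look and compute and a shell command to move; the robot and the scene stay as the last step left them, time stands still between calls to the robot, and variables do not carry over. Pictures are saved under pics/ and viewed, and the job is handed in when it is done.

```bash
mkdir -p pics; cat > h.py <<'E'
import numpy as np, cv2
from workcell import bot
def save(c,name,crop=None,scale=1):
    im=c["img"][:,:,::-1]
    if crop: im=im[crop[1]:crop[3],crop[0]:crop[2]]
    im=cv2.resize(im,None,fx=scale,fy=scale,interpolation=cv2.INTER_CUBIC)
    cv2.imwrite("pics/"+name,im)
def ray(c,u,v):
    K=np.array(c["intrinsics"]);R=np.array(c["rotation"])
    d=R@np.linalg.solve(K,[u,v,1.]);return np.array(c["eye"]),d/np.linalg.norm(d)
def onz(c,u,v,z):
    e,d=ray(c,u,v);return e+d*(z-e[2])/d[2]
def proj(c,p):
    K=np.array(c["intrinsics"]);R=np.array(c["rotation"])
    q=K@(R.T@(np.array(p)-c["eye"]));return q[:2]/q[2]
def tri(*rs):
    A=0;b=0
    for e,d in rs:
        P=np.eye(3)-np.outer(d,d);A=A+P;b=b+P@e
    return np.linalg.solve(A,b)
E
python3 - <<'E'
from h import *
np.set_printoptions(precision=4,suppress=True)
o=bot.get_obs();print(o)
for n in["scene","side","wrist"]:
    c=bot.camera(n);save(c,n+"0.png",scale=1.5);print(n,c["eye"],c["rotation"],c["intrinsics"])
    for t in ["chamber","lid","lid_knob","dish","cup_center","cup_handle","pebble0","bottle","tape","forceps","torch","petri","magnet"]:
        print(t,[(np.round(d["rect"]).astype(int).tolist(),round(d["confidence"],2)) for d in bot.trace(t,c)])
E
```

```text
{'clock': 0.0, 'joint_pos': array([-1.162 ,  0.2414,  0.0037,  1.3352,  0.    ,  1.5708]), 'joint_vel': array([-0.0001,  0.0007,  0.0002,  0.0007,  0.0007,  0.0006]), 'tau': array([  0.0008, -37.232 ,  25.2406,   0.017 ,   0.0001,   0.    ]), 'eef_pos': array([ 0.1985, -0.4583,  0.2494]), 'tool_rot': array([ 0.9792,  0.203 , -0.0002, -0.001 ]), 'ft_force': array([-0.085 , -0.827 ,  0.6019]), 'ft_torque': array([ 0.0277, -0.0005, -0.0425]), 'grip_width': 0.0858679310489562}
scene [ 1.3904 -0.0827  1.2831] [ 0.6989  0.6438 -0.2159 -0.2248] [[463.1888   0.     260.8186]
 [  0.     463.1888 188.7645]
 [  0.       0.       1.    ]]
chamber [([288, 213, 126, 106], 0.73)]
lid [([332, 212, 104, 85], 0.7)]
lid_knob []
dish [([263, 205, 33, 29], 0.62), ([143, 253, 24, 37], 0.28)]
cup_center [([166, 184, 34, 41], 0.89), ([131, 165, 22, 40], 0.88), ([405, 210, 29, 19], 0.7), ([157, 235, 11, 7], 0.59)]
cup_handle [([130, 164, 21, 38], 0.9), ([167, 184, 30, 42], 0.86)]
pebble0 [([166, 183, 32, 40], 0.18)]
bottle [([144, 254, 23, 39], 0.9)]
tape [([262, 205, 37, 30], 0.65), ([196, 253, 26, 27], 0.6
[... 587 characters left out ...]
7], 0.79), ([292, 156, 35, 24], 0.58)]
cup_handle [([290, 151, 25, 22], 0.68), ([323, 136, 36, 18], 0.68)]
pebble0 [([227, 167, 24, 18], 0.21)]
bottle [([229, 131, 14, 33], 0.7)]
tape [([225, 166, 23, 18], 0.63)]
forceps [([256, 321, 41, 13], 0.7), ([248, 148, 10, 10], 0.63)]
torch [([263, 130, 22, 18], 0.73)]
petri [([200, 329, 30, 25], 0.6)]
magnet []
wrist [ 0.2657 -0.4292  0.3726] [ 0.827  -0.5431 -0.0802  0.1214] [[304.8038   0.     252.7685]
 [  0.     304.8038 191.4956]
 [  0.       0.       1.    ]]
chamber []
lid []
lid_knob []
dish []
cup_center [([325, 76, 102, 148], 0.73)]
cup_handle [([326, 74, 106, 146], 0.71)]
pebble0 []
bottle []
tape []
forceps []
torch []
petri []
magnet []
```

```bash
sed -i 's/R=np.array(c\["rotation"\])/R=Rot.from_quat(c["rotation"]).as_matrix()/; 1a from scipy.spatial.transform import Rotation as Rot' h.py; cat h.py | head -5
```

```text
import numpy as np, cv2
from scipy.spatial.transform import Rotation as Rot
from workcell import bot
def save(c,name,crop=None,scale=1):
    im=c["img"][:,:,::-1]
```

View pics/scene0.png

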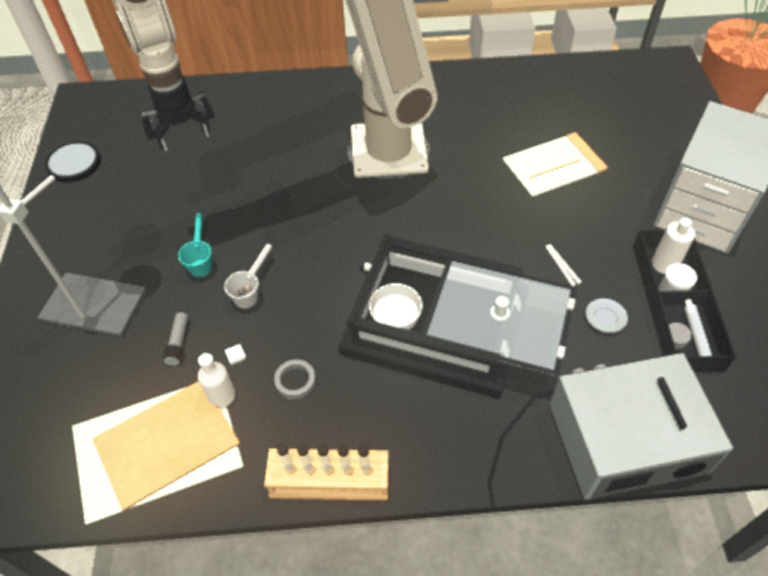

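View pics/side0.png

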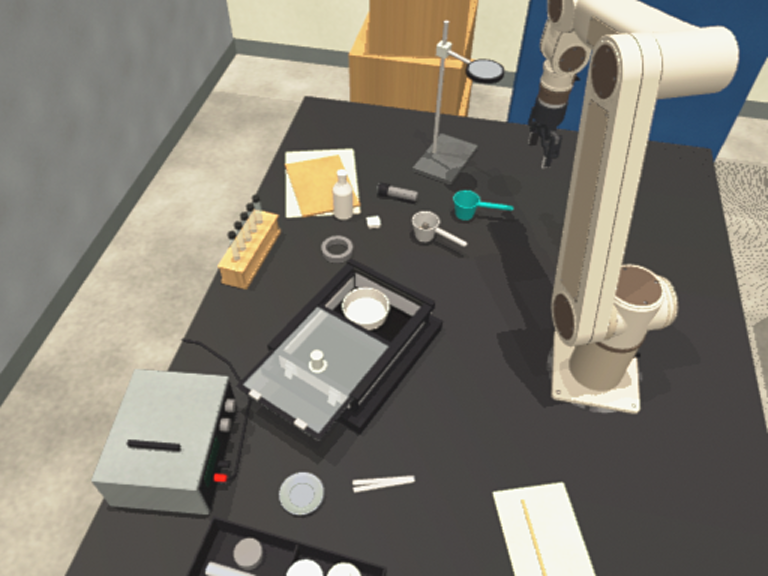

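View pics/wrist0.png

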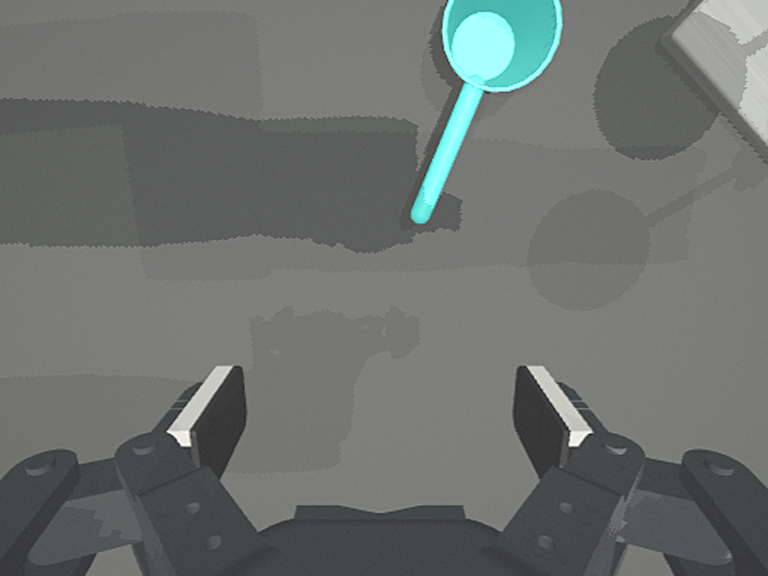

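Two handled cups: turquoise at scene (131,165)/side (321,138), and steel grey at scene (166,184)/side (292,152). The steel one with pebbles fits; the turquoise is ruled out. Confirming with a crop.

```bash
python3 - <<'E'
from h import *
np.set_printoptions(precision=4,suppress=True)
c=bot.camera("scene");s=bot.camera("side")
a=cv2.resize(c["img"][135:220,115:195,::-1],(400,425),interpolation=cv2.INTER_CUBIC)
b=cv2.resize(s["img"][125:175,270:350,::-1],(400,250),interpolation=cv2.INTER_CUBIC)
b=cv2.copyMakeBorder(b,0,175,0,0,cv2.BORDER_CONSTANT)
cv2.imwrite("pics/cup1.png",np.hstack([a,b]))
save(c,"ch_scene.png",(220,150,400,265),4.4)
save(s,"ch_side.png",(155,165,305,300),4.4)
E
```

```text
(no output)
```

View pics/cup1.png

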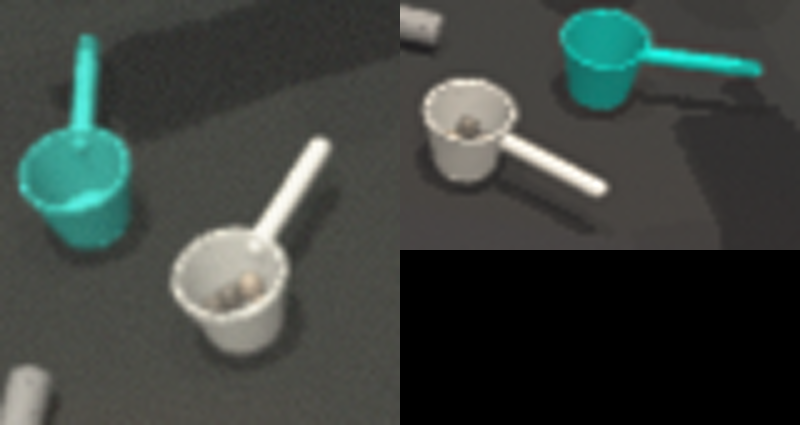

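View pics/ch_scene.png

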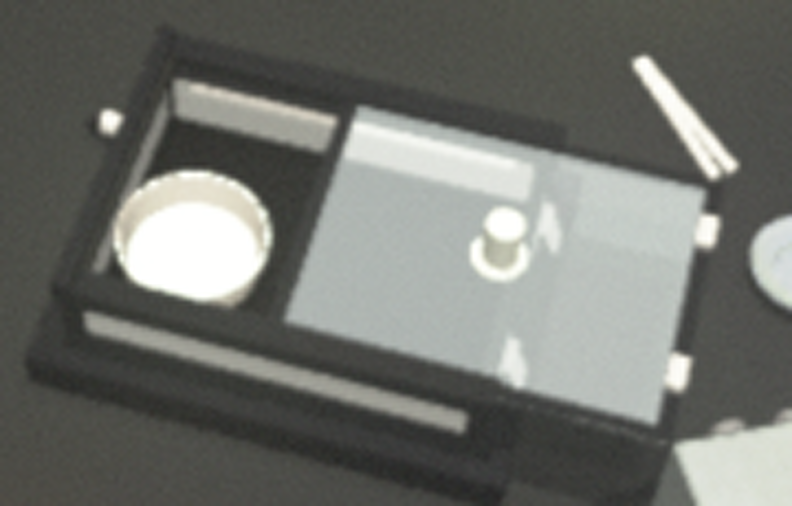

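View pics/ch_side.png

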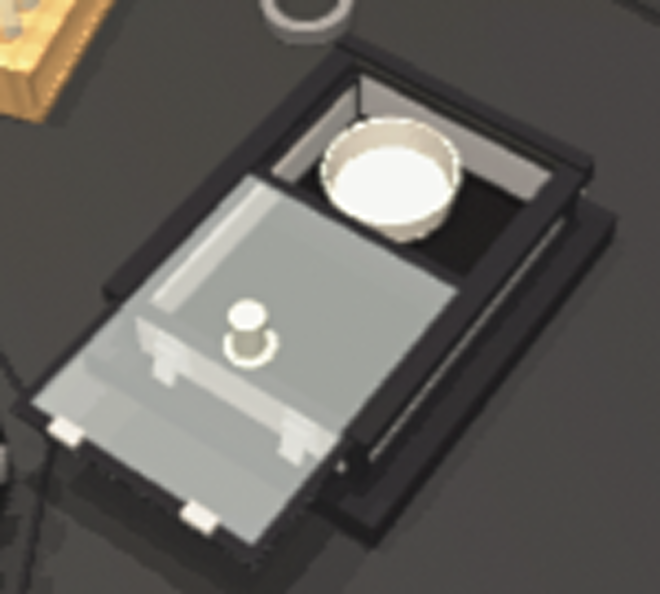

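```bash
cat > m.py <<'E'
from h import *
np.set_printoptions(precision=4,suppress=True)
c=bot.camera("scene");s=bot.camera("side")
S=lambda u,v:(220+u/4.4,150+v/4.4)
D=lambda u,v:(155+u/4.4,165+v/4.4)
C=lambda u,v:(115+u/5,135+v/5)
E=lambda u,v:(270+(u-400)/5,125+v/5)
def both(n,a,b,z):
    t=tri(ray(c,*a),ray(s,*b));print(n,onz(c,*a,z),onz(s,*b,z),t,"res",proj(c,t)-a)
both("rim",C(231,272),E(470,112),.058)
both("hend",C(320,147),E(600,187),.045)
both("knobtop",S(506,222),D(247,312),.141)
both("dishrim",S(194,233),D(392,176),.070)
both("lidA",S(712,183),D(250,560),.101)
both("lidB",S(668,438),D(22,405),.101)
both("baseFL",S(28,362),D(345,42),.035)
print("base corners scene",onz(c,*S(28,360),.035),onz(c,*S(500,495),.035),"side",onz(s,*D(615,215),.035),onz(s,*D(373,535),.035))
print("bar ",onz(c,*S(165,30),.114),onz(c,*S(57,285),.114),"side",onz(s,*D(345,40),.114),onz(s,*D(592,162),.114))
for t in ["dish","lid","chamber","cup_center"]:
  for n,k in(("scene",c),("side",s)):
    print(t,n,[(np.array(d["rect"]),round(d["confidence"],2)) for d in bot.trace(t,k)][:3])
E
python3 m.py
```

```text
rim [ 0.4655 -0.3546  0.058 ] [ 0.4571 -0.3567  0.058 ] [ 0.4591 -0.3577  0.0536] res [-0.6144 -0.6938]
hend [ 0.3529 -0.3012  0.045 ] [ 0.3434 -0.3073  0.045 ] [ 0.346  -0.3047  0.0424] res [-0.8495 -0.9933]
knobtop [0.615  0.1866 0.141 ] [0.6107 0.1823 0.141 ] [0.6125 0.1848 0.141 ] res [-0.7371 -0.6401]
dishrim [ 0.5569 -0.0223  0.07  ] [ 0.5485 -0.0188  0.07  ] [ 0.5506 -0.0229  0.0628] res [-0.3362 -0.3337]
lidA [0.567 0.348 0.101] [0.5647 0.3523 0.101 ] [0.565  0.3498 0.0973] res [0.1829 0.1401]
lidB [0.7673 0.2718 0.101 ] [0.7567 0.2681 0.101 ] [0.7613 0.2697 0.0969] res [-1.4074 -1.0706]
baseFL [ 0.6337 -0.1474  0.035 ] [ 0.6285 -0.1867  0.035 ] [ 0.6319 -0.1559  0.0531] res [-3.1691 -3.316 ]
base corners scene [ 0.6321 -0.1474  0.035 ] [0.766  0.1687 0.035 ] side [ 0.3663 -0.0451  0.035 ] [0.4961 0.2821 0.035 ]
bar  [ 0.4011 -0.031   0.114 ] [ 0.6221 -0.1215  0.114 ] side [ 0.6103 -0.1178  0.114 ] [ 0.3895 -0.0315  0.114 ]
dish scene [(array([263. , 204.5,  31.2,  32.6]), 0.91), (array([377.3, 177.8,  21.8,  25.5]), 0.32), (array([118. , 225.8,  16.8,  34.7]), 0.19)]
dish side [(array([244.6, 204.9,  32. ,  26.2]), 0.97)]
lid scene [(array([332.2, 211.4, 101.1,  81.2]), 0.67)]
lid side [(array([209.9, 250.4,  99.1,  94.5]), 0.84)]
chamber scene [(array([287.2, 211.6, 125.9, 107.5]), 0.9)]
chamber side [(array([235. , 230.4, 118.8, 113.2]), 0.77)]
cup_center scene [(array([165.7, 184.1,  34. ,  40.4]), 0.93), (array([129.9, 161.8,  22. ,  41.2]), 0.9), (array([286.1, 212.2, 130.9, 103.7]), 0.42)]
cup_center side [(array([290.8, 155. ,  37.8,  24.8]), 0.8)]
```

```bash
cat >> h.py <<'E'
def down(azx,lean=0):
    """tool down with tool x at azimuth azx(deg); lean: extra rotation about tool x, deg"""
    a=np.radians(azx);x=np.array([np.cos(a),np.sin(a),0]);z=np.array([0,0,-1.]);y=np.cross(z,x)
    return Rot.from_matrix(np.c_[x,y,z])*Rot.from_rotvec([np.radians(lean),0,0])
def plan(p,R,cmd=None):
    o=bot.get_obs();R0=Rot.from_quat(o["tool_rot"]);d=np.array(p)-o["eef_pos"]
    rv=(R0.inv()*R).as_rotvec()
    print("clock",o["clock"],"at",o["eef_pos"],"q",o["joint_pos"])
    print("turn first (units)",np.round(rv/.15,3),"| shift in new frame (units)",np.round(R.inv().apply(d)/.025,3),"| shift in old frame",np.round(R0.inv().apply(d)/.025,3))
def log():
    import json;o=bot.get_obs();open("log.jsonl","a").write(json.dumps([list(map(float,o["joint_pos"])),list(map(float,o["eef_pos"])),list(map(float,o["tool_rot"]))])+"\n")
E
python3 - <<'E'
from h import *
np.set_printoptions(precision=4,suppress=True)
log();plan([.3836,-.3208,.16],down(-24.5))
E
```

```text
clock 2.7 at [ 0.1987 -0.4588  0.2503] q [-1.162   0.2406  0.005   1.3352  0.      1.5708]
turn first (units) [ 0.    -0.     5.576] | shift in new frame (units) [ 4.439 -8.089  3.613] | shift in old frame [ 8.979 -2.126  3.613]
```

```bash
python3 -m handwheel '[{"az":0.93},{"az":0.93},{"az":0.93},{"az":0.93},{"az":0.93},{"az":0.93}]' 0; python3 -c "from h import *;log()"; python3 -m handwheel '[{"dx":0.493,"dy":-0.9,"dz":0.4},{"dx":0.493,"dy":-0.9,"dz":0.4},{"dx":0.493,"dy":-0.9,"dz":0.4},{"dx":0.493,"dy":-0.9,"dz":0.4},{"dx":0.493,"dy":-0.9,"dz":0.4},{"dx":0.493,"dy":-0.9,"dz":0.4},{"dx":0.493,"dy":-0.9,"dz":0.4},{"dx":0.493,"dy":-0.9,"dz":0.4},{"dx":0.493,"dy":-0.9,"dz":0.4},{}]'; python3 - <<'E'
from h import *
np.set_printoptions(precision=4,suppress=True)
log();plan([.3836,-.3208,.16],down(-24.5))
c=bot.camera("wrist");save(c,"w1.png",scale=1.5)
print(c["eye"],[proj(c,p) for p in ([.461,-.356,.058],[.3836,-.3208,.045],[.341,-.302,.045])])
for t in("cup_center","cup_handle"):
  for d in bot.trace(t,c): print(t,d["rect"],d["confidence"])
E
```

```text
clock 2.7 at [ 0.1987 -0.4588  0.2503] q [-1.162   0.2406  0.005   1.3352  0.      1.5708]
turn first (units) [ 0.    -0.     5.576] | shift in new frame (units) [ 4.439 -8.089  3.613] | shift in old frame [ 8.979 -2.126  3.613]
[ 0.2657 -0.4292  0.3726] [array([ 266.2269, -174.9013]), array([193.678 , -78.3105]), array([158.3188, -36.4585])]
cup_center [323.4, 75.5, 100.5, 149.4] 0.75
cup_handle [324.8, 73.8, 102.5, 146.5] 0.79invalid input
invalid input
```

View pics/w1.png

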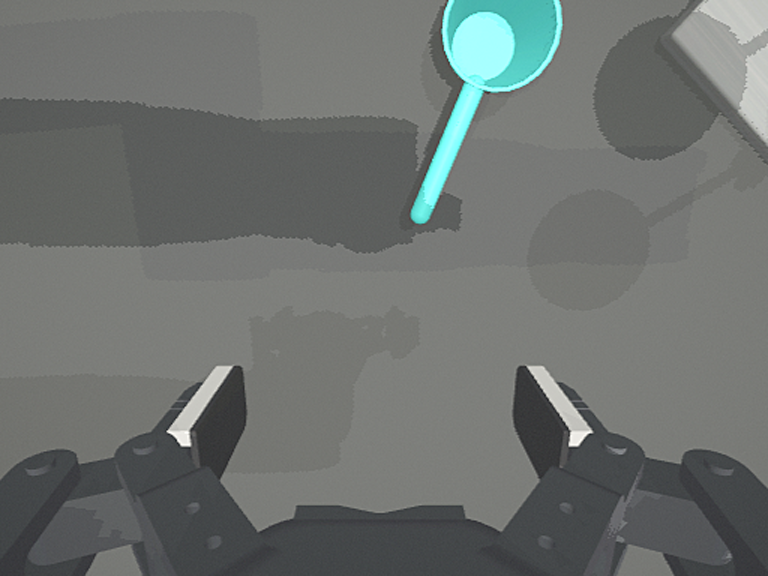

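```bash
python3 -m handwheel '[{"dx":0,"dy":0,"dz":0,"ax":0,"ay":0,"az":0.93},{"dx":0,"dy":0,"dz":0,"ax":0,"ay":0,"az":0.93},{"dx":0,"dy":0,"dz":0,"ax":0,"ay":0,"az":0.93},{"dx":0,"dy":0,"dz":0,"ax":0,"ay":0,"az":0.93},{"dx":0,"dy":0,"dz":0,"ax":0,"ay":0,"az":0.93},{"dx":0,"dy":0,"dz":0,"ax":0,"ay":0,"az":0.93}]' 0
```

```text
clock: 3.45
eef_pos: [0.1987, -0.4588, 0.2503]
tool_rot: [0.977, -0.215, -0.0, 0.0]
ft_force: [0.3, 0.0, -0.7]
grip_width: 0.0427
```

```bash
python3 -c "from h import *;log()"; python3 -m handwheel '[{"dx":0.493,"dy":-0.9,"dz":0.4,"ax":0,"ay":0,"az":0},{"dx":0.493,"dy":-0.9,"dz":0.4,"ax":0,"ay":0,"az":0},{"dx":0.493,"dy":-0.9,"dz":0.4,"ax":0,"ay":0,"az":0},{"dx":0.493,"dy":-0.9,"dz":0.4,"ax":0,"ay":0,"az":0},{"dx":0.493,"dy":-0.9,"dz":0.4,"ax":0,"ay":0,"az":0},{"dx":0.493,"dy":-0.9,"dz":0.4,"ax":0,"ay":0,"az":0},{"dx":0.493,"dy":-0.9,"dz":0.4,"ax":0,"ay":0,"az":0},{"dx":0.493,"dy":-0.9,"dz":0.4,"ax":0,"ay":0,"az":0},{"dx":0.493,"dy":-0.9,"dz":0.4,"ax":0,"ay":0,"az":0},{"dx":0,"dy":0,"dz":0,"ax":0,"ay":0,"az":0}]'; python3 - <<'E'
from h import *
np.set_printoptions(precision=4,suppress=True)
log();plan([.3836,-.3208,.16],down(-24.5))
c=bot.camera("wrist");save(c,"w2.png",scale=1.5)
print(c["eye"],[proj(c,p)*1.5 for p in ([.461,-.356,.058],[.3836,-.3208,.045],[.341,-.302,.045])])
E
```

```text
clock: 4.45
eef_pos: [0.385, -0.3185, 0.1589]
tool_rot: [0.978, -0.211, -0.001, -0.001]
ft_force: [-0.2, -0.1, 0.1]
grip_width: 0.0426
clock 4.45 at [ 0.385  -0.3185  0.1589] q [-0.6916  0.3014 -0.1595  1.112   0.0008  2.8742]
turn first (units) [-0.009  0.012  0.023] | shift in new frame (units) [-0.015  0.106 -0.042] | shift in old frame [-0.016  0.106 -0.042]
[ 0.4517 -0.3485  0.2811] [array([386.5112, 122.2017]), array([385.0764, 290.4762]), array([385.4892, 368.438 ])]
```

View pics/w2.png

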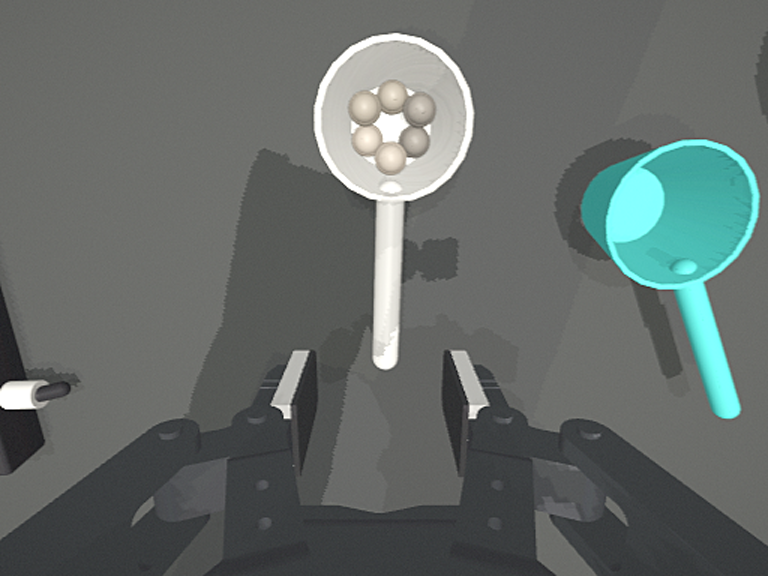

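```bash
python3 - <<'E'
from h import *
np.set_printoptions(precision=4,suppress=True)
c=bot.camera("wrist")
ctr=onz(c,394/1.5,117/1.5,.058);end=onz(c,386/1.5,362/1.5,.045);root=onz(c,390/1.5,205/1.5,.048)
print(ctr,end,root,np.linalg.norm((ctr-end)[:2]))
d=(ctr-end);az=np.degrees(np.arctan2(d[1],d[0]));d2=root-end;print(az,np.degrees(np.arctan2(d2[1],d2[0])))
u=np.array([np.cos(np.radians(az)),np.sin(np.radians(az)),0])
g=end+u*.045;g[2]=.045;print("grip",g)
for L in(20,-20):
    R=down(az,L);print(L,R.as_matrix()[:,2])
    plan(g,R);plan(g-R.as_matrix()[:,2]*.05,R)
E
```

```text
[ 0.4608 -0.3613  0.058 ] [ 0.3434 -0.3049  0.045 ] [ 0.4237 -0.3431  0.048 ] 0.13019640059550844
-25.678237478259252 -25.417142546882612
grip [ 0.384  -0.3244  0.045 ]
20 [ 0.1482  0.3082 -0.9397]
clock 4.55 at [ 0.3838 -0.3203  0.1601] q [-0.6952  0.2997 -0.1586  1.1133 -0.0005  2.8732]
turn first (units) [2.329 0.031 0.14 ] | shift in new frame (units) [0.077 1.71  4.278] | shift in old frame [0.078 0.145 4.605]
clock 4.55 at [ 0.3838 -0.3203  0.1601] q [-0.6952  0.2997 -0.1586  1.1133 -0.0005  2.8732]
turn first (units) [2.329 0.031 0.14 ] | shift in new frame (units) [0.077 1.71  2.278] | shift in old frame [0.062 0.829 2.725]
-20 [-0.1482 -0.3082 -0.9397]
clock 4.55 at [ 0.3838 -0.3203  0.1601] q [-0.6952  0.2997 -0.1586  1.1133 -0.0005  2.8732]
turn first (units) [-2.325 -0.019  0.142] | shift in new frame (units) [ 0.077 -1.439  4.376] | shift in old frame [0.078 0.145 4.605]
clock 4.55 at [ 0.3838 -0.3203  0.1601] q [-0.6952  0.2997 -0.1586  1.1133 -0.0005  2.8732]
turn first (units) [-2.325 -0.019  0.142] | shift in new frame (units) [ 0.077 -1.439  2.376] | shift in old frame [ 0.091 -0.539  2.725]
```

```bash
python3 -m handwheel '[{"dx":0,"dy":0,"dz":0,"ax":0.776,"ay":0.01,"az":0.047},{"dx":0,"dy":0,"dz":0,"ax":0.776,"ay":0.01,"az":0.047},{"dx":0,"dy":0,"dz":0,"ax":0.776,"ay":0.01,"az":0.047},{"dx":0.026,"dy":0.57,"dz":0.76,"ax":0,"ay":0,"az":0},{"dx":0.026,"dy":0.57,"dz":0.76,"ax":0,"ay":0,"az":0},{"dx":0.026,"dy":0.57,"dz":0.76,"ax":0,"ay":0,"az":0},{"dx":0,"dy":0,"dz":0,"ax":0,"ay":0,"az":0},{"dx":0,"dy":0,"dz":0,"ax":0,"ay":0,"az":0}]'; python3 - <<'E'
from h import *
np.set_printoptions(precision=4,suppress=True)
log();plan([.384,-.3244,.045],down(-25.6,20))
c=bot.camera("wrist");save(c,"w3.png",scale=1.5)
E
```

```text
clock: 5.35
eef_pos: [0.376, -0.3407, 0.0926]
tool_rot: [0.96, -0.22, 0.039, -0.169]
ft_force: [0.9, 0.0, 0.2]
grip_width: 0.0426
clock 5.35 at [ 0.376  -0.3407  0.0926] q [-0.9093  0.4902 -0.1143  1.1257  0.3124  2.6584]
turn first (units) [-0.003 -0.013 -0.027] | shift in new frame (units) [ 0.008 -0.03   2.038] | shift in old frame [ 0.003 -0.029  2.038]
```

View pics/w3.png

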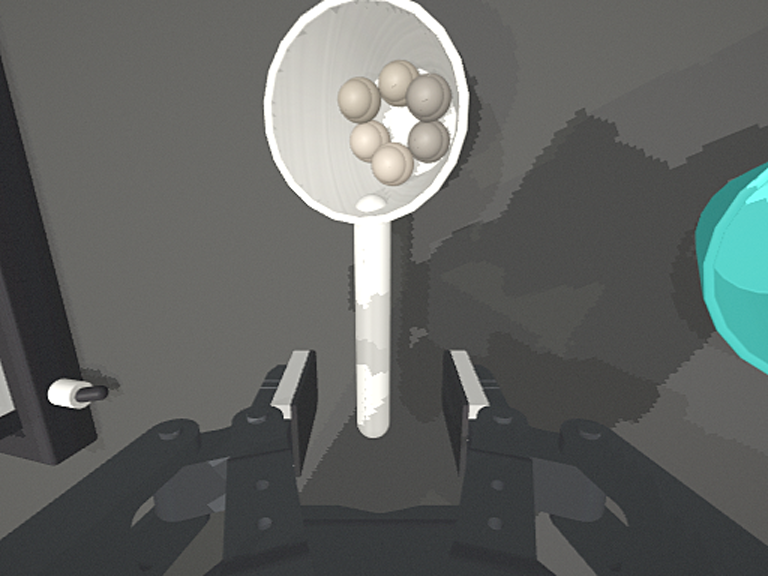

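```bash
python3 -m handwheel '[{"dx":0,"dy":0,"dz":0.68,"ax":0,"ay":0,"az":0},{"dx":0,"dy":0,"dz":0.68,"ax":0,"ay":0,"az":0},{"dx":0,"dy":0,"dz":0.68,"ax":0,"ay":0,"az":0},{"dx":0,"dy":0,"dz":0,"ax":0,"ay":0,"az":0},{"dx":0,"dy":0,"dz":0,"ax":0,"ay":0,"az":0}]'; python3 -m handwheel '[{"dx":0,"dy":0,"dz":0,"ax":0,"ay":0,"az":0},{"dx":0,"dy":0,"dz":0,"ax":0,"ay":0,"az":0},{"dx":0,"dy":0,"dz":0,"ax":0,"ay":0,"az":0},{"dx":0,"dy":0,"dz":0,"ax":0,"ay":0,"az":0},{"dx":0,"dy":0,"dz":0,"ax":0,"ay":0,"az":0},{"dx":0,"dy":0,"dz":0,"ax":0,"ay":0,"az":0}]' -1; python3 - <<'E'
from h import *
np.set_printoptions(precision=4,suppress=True)
log();plan([.384,-.3244,.245],down(-25.6,20));print(bot.get_obs()["ft_torque"])
c=bot.camera("wrist");save(c,"w4.png",scale=1.5)
E
```

```text
clock: 5.9
eef_pos: [0.3848, -0.3248, 0.0455]
tool_rot: [0.96, -0.219, 0.04, -0.169]
ft_force: [0.6, 0.4, 0.8]
grip_width: 0.0429
clock: 6.5
eef_pos: [0.3845, -0.3246, 0.0447]
tool_rot: [0.96, -0.219, 0.04, -0.169]
ft_force: [0.1, 0.5, 4.7]
grip_width: 0.0121
clock 6.5 at [ 0.3845 -0.3246  0.0447] q [-0.8785  0.5349 -0.1875  0.9971  0.3173  2.6887]
turn first (units) [-0.002 -0.018 -0.015] | shift in new frame (units) [-0.02  -2.74  -7.529] | shift in old frame [-0.006 -2.742 -7.528]
[ 0.0788 -0.1655  0.0943]
```

View pics/w4.png

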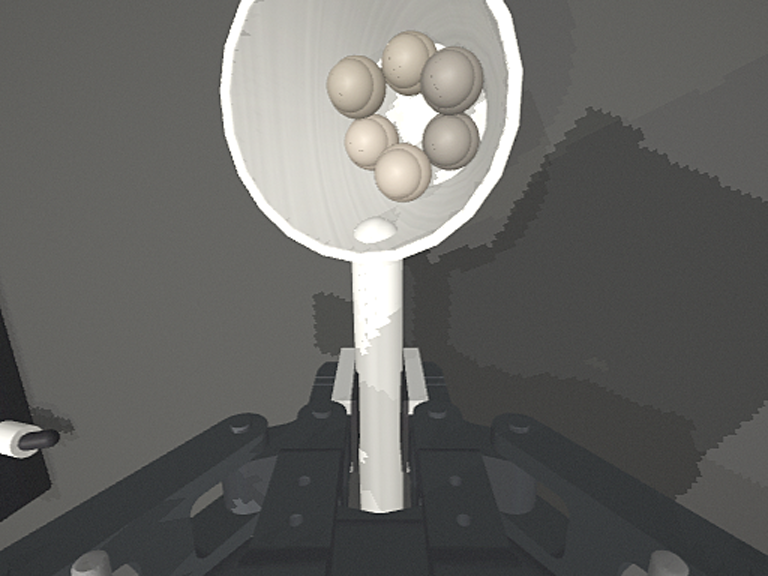

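```bash
python3 -m handwheel '[{"dx":0,"dy":-0.1,"dz":-0.28,"ax":0,"ay":0,"az":0},{"dx":0,"dy":-0.2,"dz":-0.55,"ax":0,"ay":0,"az":0},{"dx":0,"dy":-0.305,"dz":-0.836,"ax":0,"ay":0,"az":0},{"dx":0,"dy":-0.305,"dz":-0.836,"ax":0,"ay":0,"az":0},{"dx":0,"dy":-0.305,"dz":-0.836,"ax":0,"ay":0,"az":0},{"dx":0,"dy":-0.305,"dz":-0.836,"ax":0,"ay":0,"az":0},{"dx":0,"dy":-0.305,"dz":-0.836,"ax":0,"ay":0,"az":0},{"dx":0,"dy":-0.305,"dz":-0.836,"ax":0,"ay":0,"az":0},{"dx":0,"dy":-0.305,"dz":-0.836,"ax":0,"ay":0,"az":0},{"dx":0,"dy":-0.2,"dz":-0.5,"ax":0,"ay":0,"az":0},{"dx":0,"dy":0,"dz":0,"ax":0,"ay":0,"az":0}]'; python3 - <<'E'
from h import *
np.set_printoptions(precision=4,suppress=True)
o=bot.get_obs();print(o["ft_torque"])
c=bot.camera("wrist");save(c,"w5.png",scale=1.5)
c=bot.camera("side");save(c,"s5.png",scale=1.5)
# pour hover: cupx az 80, delta offset along phi=-10
log()
ph=np.radians(-10);f=np.array([np.cos(ph),np.sin(ph),0]);cx=np.array([-f[1],f[0],0])
p=np.array([.5525,-.0205,0])+f*.0-cx*.085;p[2]=.24;print(p)
plan(p,down(80,20))
E
```

```text
clock: 7.65
eef_pos: [0.3844, -0.3246, 0.2368]
tool_rot: [0.96, -0.219, 0.04, -0.168]
ft_force: [0.3, -0.4, -1.8]
grip_width: 0.012
[-0.3963  0.3725  0.0269]
[ 0.5377 -0.1042  0.24  ]
clock 7.75 at [ 0.3837 -0.3238  0.2346] q [-0.8778  0.3557  0.0746  1.4404  0.3159  2.6897]
turn first (units) [ -0.004  -4.204 -11.567] | shift in new frame (units) [ 9.719  4.194 -1.756] | shift in old frame [  1.729 -10.024   3.415]
```

View pics/w5.png

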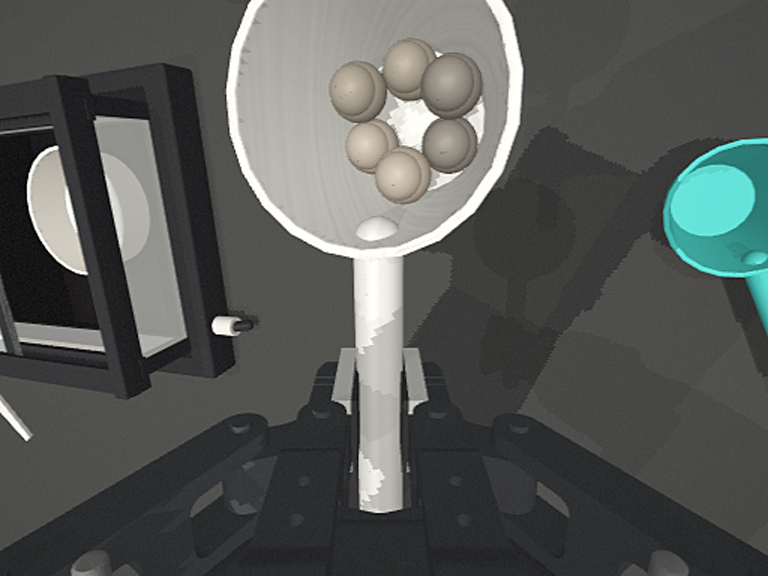

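View pics/s5.png

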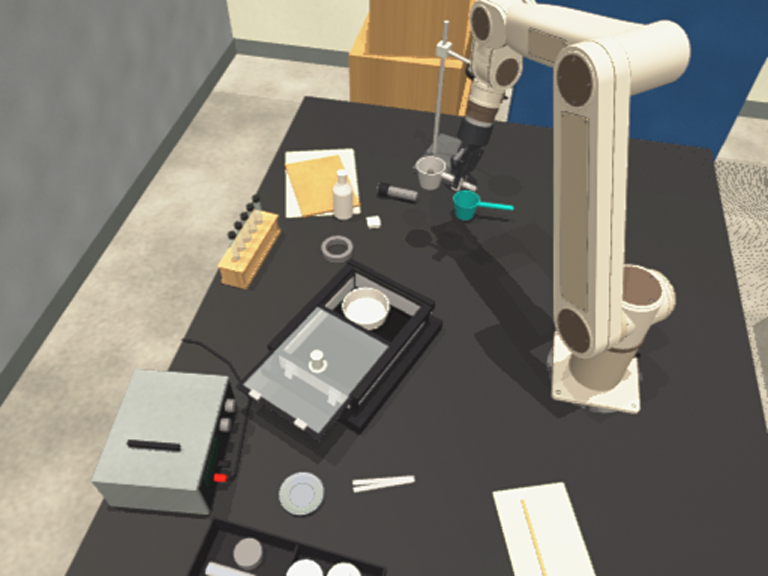

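```bash
python3 -m handwheel '[{"dx":0,"dy":0,"dz":0,"ax":0,"ay":-0.14,"az":-0.38},{"dx":0,"dy":0,"dz":0,"ax":0,"ay":-0.28,"az":-0.77},{"dx":0,"dy":0,"dz":0,"ax":0,"ay":-0.28,"az":-0.77},{"dx":0,"dy":0,"dz":0,"ax":0,"ay":-0.28,"az":-0.77},{"dx":0,"dy":0,"dz":0,"ax":0,"ay":-0.28,"az":-0.77},{"dx":0,"dy":0,"dz":0,"ax":0,"ay":-0.28,"az":-0.77},{"dx":0,"dy":0,"dz":0,"ax":0,"ay":-0.28,"az":-0.77},{"dx":0,"dy":0,"dz":0,"ax":0,"ay":-0.28,"az":-0.77},{"dx":0,"dy":0,"dz":0,"ax":0,"ay":-0.28,"az":-0.77},{"dx":0,"dy":0,"dz":0,"ax":0,"ay":-0.28,"az":-0.77},{"dx":0,"dy":0,"dz":0,"ax":0,"ay":-0.28,"az":-0.77},{"dx":0,"dy":0,"dz":0,"ax":0,"ay":-0.28,"az":-0.77}]';  python3 - <<'E'
from h import *
np.set_printoptions(precision=4,suppress=True)
log()
p=[.5377,-.1042,.24]
plan(p,down(80,20))
E
```

```text
clock: 8.95
eef_pos: [0.3838, -0.3238, 0.2335]
tool_rot: [0.872, 0.458, -0.081, -0.155]
ft_force: [0.0, 0.1, -1.1]
grip_width: 0.0123
clock 8.95 at [ 0.3838 -0.3238  0.2335] q [-0.685   0.5304  0.3292  1.7202 -0.0279  1.4936]
turn first (units) [-0.016 -0.983 -2.682] | shift in new frame (units) [ 9.719  4.174 -1.794] | shift in old frame [10.725 -0.005 -0.269]
```

```bash
python3 -m handwheel '[{"dx":0,"dy":0,"dz":0,"ax":0,"ay":-0.28,"az":-0.77},{"dx":0,"dy":0,"dz":0,"ax":0,"ay":-0.28,"az":-0.77},{"dx":0,"dy":0,"dz":0,"ax":0,"ay":-0.28,"az":-0.77},{"dx":0.3,"dy":0.13,"dz":-0.055,"ax":0,"ay":-0.14,"az":-0.38},{"dx":0.75,"dy":0.32,"dz":-0.138,"ax":0,"ay":0,"az":0},{"dx":0.75,"dy":0.32,"dz":-0.138,"ax":0,"ay":0,"az":0},{"dx":0.75,"dy":0.32,"dz":-0.138,"ax":0,"ay":0,"az":0},{"dx":0.75,"dy":0.32,"dz":-0.138,"ax":0,"ay":0,"az":0},{"dx":0.75,"dy":0.32,"dz":-0.138,"ax":0,"ay":0,"az":0},{"dx":0.75,"dy":0.32,"dz":-0.138,"ax":0,"ay":0,"az":0},{"dx":0.75,"dy":0.32,"dz":-0.138,"ax":0,"ay":0,"az":0},{"dx":0.75,"dy":0.32,"dz":-0.138,"ax":0,"ay":0,"az":0}]';  python3 - <<'E'
from h import *
np.set_printoptions(precision=4,suppress=True)
log()
p=[.5377,-.1042,.24]
plan(p,down(80,20))
c=bot.camera("wrist");save(c,"w6.png",scale=1.5)
E
```

```text
clock: 10.15
eef_pos: [0.4845, -0.1814, 0.238]
tool_rot: [0.756, 0.631, -0.112, -0.134]
ft_force: [0.7, -0.1, -2.6]
grip_width: 0.012
clock 10.15 at [ 0.4845 -0.1814  0.238 ] q [-0.3299  0.5584  0.3877  1.7475 -0.0517  1.4284]
turn first (units) [-0.014 -0.01  -0.024] | shift in new frame (units) [ 3.412  1.438 -0.609] | shift in old frame [ 3.418  1.425 -0.607]
```

View pics/w6.png

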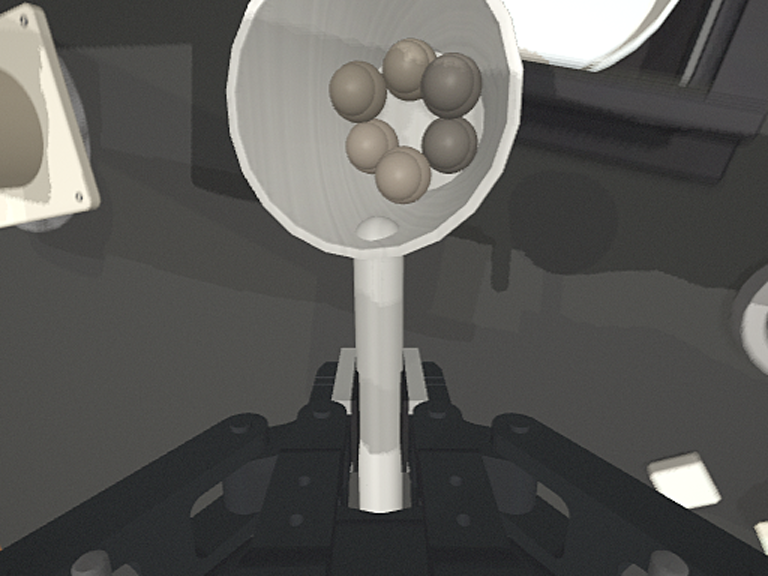

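```bash
cat > kin.py <<'E'
from h import *
import json
from scipy.optimize import least_squares
np.set_printoptions(precision=4,suppress=True)
Ry=lambda a:Rot.from_euler('y',a);Rz=lambda a:Rot.from_euler('z',a)
def fk(q,P):
    # tool forward = +x at pitch 0 ; pitch positive = down (Ry)
    a0,b0,m1,l1,m2,l2,m3,l3,t=P
    R=Rz(q[0]);p=R.apply([a0,0,b0])
    R=R*Ry(q[1]);p=p+R.apply([m1,0,l1])
    R=R*Ry(-q[2]);p=p+R.apply([m2,0,l2])
    R=R*Ry(q[3]);p=p+R.apply([m3,0,l3])
    R=R*Rz(S5*q[4]);p=p+R.apply([t,0,0])
    return p,R.apply([1,0,0])
D=[json.loads(l) for l in open("log.jsonl")]
if __name__=="__main__":
  for S5 in(1,-1):
    f=lambda P:np.concatenate([np.r_[fk(q,P)[0]-p, .2*(fk(q,P)[1]-Rot.from_quat(r).as_matrix()[:,2])] for q,p,r in D]+[1e-3*(P-np.array([.05,.3,0,.4,.35,0,0,0,.2]))])
    s=least_squares(f,np.array([.05,.3,0,.4,.35,0,0,0,.2]));print(S5,s.x,np.abs(s.fun[:-9]).max(),len(D))
E
python3 kin.py
```

```text
1 [ 0.      0.2408  0.      0.4932  0.3914  0.008   0.1014 -0.      0.2845] 1.888090146284771e-06 10
-1 [ 0.1425  0.2242  0.3083  0.452   0.2451  0.0069  0.5714 -0.2902 -0.2815] 0.09701061611063 10
```

```bash
cat > ik.py <<'E'
from kin import *
import kin
kin.S5=1
P=np.array([0,.2408,0,.4932,.3914,.008,.1014,0,.2845])
lo=np.array([-2.72,-1.05,-1.09,-1.99,-1.42]);hi=np.array([2.72,1.87,1.28,2.15,1.44])
def ik(p,zd,q0):
    f=lambda q:np.r_[fk(q,P)[0]-p,.3*(fk(q,P)[1]-zd)]
    s=least_squares(f,np.clip(q0,lo+.001,hi-.001),bounds=(lo,hi));return s.x,np.abs(s.fun).max()
dish=np.array([.5525,-.0205,0])
def pose(caz,roll,z,off,lean=20):
    ph=np.radians(caz-90);f=np.array([np.cos(ph),np.sin(ph),0]);cx=np.array([-f[1],f[0],0])
    p=dish+f*off-cx*.085;p[2]=z
    pit=np.radians(90+lean-roll);return p,f*np.cos(pit)-np.array([0,0,1])*np.sin(pit)
if __name__=="__main__":
  q0=np.array(bot.get_obs()["joint_pos"][:5])
  for caz in(60,80,100,120):
   for z in(.2,.24):
    q=q0.copy()
    for roll in range(0,141,10):
      p,zd=pose(caz,roll,z,.02);qq,e=ik(p,zd,q)
      if e>1e-3 : 
        print(caz,z,"fail at roll",roll,"prev q",q);break
      q=qq
    else: print(caz,z,"ok",q)
E
python3 ik.py
```

```text
60 0.2 fail at roll 90 prev q [ 0.0607  0.0525 -0.9868 -0.4339 -0.498 ]
60 0.24 fail at roll 100 prev q [ 0.0996  0.0755 -1.0735 -0.7276 -0.5805]
80 0.2 fail at roll 90 prev q [-0.2033  0.0786 -0.9915 -0.5463  0.0249]
80 0.24 fail at roll 100 prev q [-0.2053  0.1017 -1.0821 -0.8347  0.0289]
100 0.2 fail at roll 120 prev q [-0.4551  0.8389 -1.082  -1.9209  0.6297]
100 0.24 fail at roll 120 prev q [-0.4555  0.6761 -1.09   -1.7661  0.6305]
120 0.2 fail at roll 120 prev q [-0.554   0.7811 -0.857  -1.6381  1.0776]
120 0.24 fail at roll 120 prev q [-0.554   0.6595 -0.8635 -1.523   1.0776]
```

```bash
cat > scan.py <<'E'
from ik import *
q0=np.array(bot.get_obs()["joint_pos"][:5])
for caz in(90,95,100,105,110,120,130,140,-20,0,20):
   for z in(.2,.26,.32):
    best=0;bq=None
    for roll in (100,110,115,120,125,130,135,140):
      p,zd=pose(caz,roll,z,.02)
      for st in range(6):
        qs=q0 if st==0 else (bq if st==1 and bq is not None else np.random.default_rng(st).uniform(lo,hi))
        qq,e=ik(p,zd,qs)
        if e<1e-3 and fk(qq,P)[0] is not None: best=roll;bq=qq;break
    print(caz,z,best,bq)
E
python3 scan.py
```

```text
90 0.2 0 None
90 0.26 0 None
90 0.32 100 [-0.3464  0.0537 -1.0464 -0.9148  0.3409]
95 0.2 0 None
95 0.26 100 [-0.402   0.2993 -1.0811 -1.1832  0.4812]
95 0.32 100 [-0.402   0.0791 -1.0102 -0.8921  0.4812]
100 0.2 110 [-0.4551  0.8389 -1.082  -1.9209  0.6297]
100 0.26 115 [-0.4533  0.7397 -1.0857 -1.9331  0.625 ]
100 0.32 120 [-0.4478  0.6353 -1.0756 -1.9245  0.6114]
105 0.2 110 [-0.4922  0.8155 -1.0301 -1.8456  0.754 ]
105 0.26 115 [-0.4902  0.7279 -1.0328 -1.8799  0.7484]
105 0.32 120 [-0.4841  0.6362 -1.0227 -1.8945  0.732 ]
110 0.2 110 [-0.5204  0.7983 -0.9748 -1.773   0.8694]
110 0.26 115 [-0.5182  0.7223 -0.9765 -1.8332  0.8628]
110 0.32 120 [-0.5118  0.6429 -0.966  -1.8732  0.8434]
120 0.2 115 [-0.5518  0.9086 -0.831  -1.9216  1.0684]
120 0.26 115 [-0.5518  0.73   -0.8557 -1.7676  1.0684]
120 0.32 120 [-0.5452  0.6742 -0.8422 -1.8677  1.0418]
130 0.2 115 [-0.5614  0.9224 -0.6989 -1.8995  1.2479]
130 0.26 115 [-0.5614  0.7644 -0.7245 -1.7672  1.2479]
130 0.32 120 [-0.555   0.7329 -0.7004 -1.9472  1.2098]
140 0.2 110 [-0.5554  0.7989 -0.6075 -1.4064  1.4281]
140 0.26 115 [-0.5534  0.8464 -0.5628 -1.9543  1.4019]
140 0.32 115 [-0.5534  0.7081 -0.5731 -1.8263  1.4019]
-20 0.2 0 None
-20 0.26 0 None
-20 0.32 0 None
0 0.2 100 [ 0.4737  0.817  -0.0467  1.909  -1.0682]
0 0.26 100 [ 0.4737  0.7307 -0.0233  2.0187 -1.0682]
0 0.32 100 [ 0.4737  0.6547  0.0187  2.1367 -1.0682]
20 0.2 100 [ 0.4701  0.5702 -0.42    1.1809 -1.3588]
20 0.26 100 [ 0.4701  0.4678 -0.3791  1.3242 -1.3588]
20 0.32 100 [ 0.4701  0.3799 -0.3193  1.472  -1.3588]
```

```bash
cat > path.py <<'E'
from ik import *
def full(q,P):
    R=Rz(q[0])*Ry(q[1])*Ry(-q[2])*Ry(q[3]);e=[ (Rz(q[0])*Ry(q[1])).apply([0,0,.4932])+[0,0,.2408]]
    p,zd=fk(q,P);R5=R*Rz(q[4]);w5=p-R5.apply([.2845,0,0]);w4=w5-R.apply([.1014,0,0])
    return R5,w4,w5
def q6(q,tx):
    R5,_,_=full(q,P);v=R5.inv().apply(tx);return np.arctan2(v[2],v[1])+np.pi/2
if __name__=="__main__":
 q0=np.array(bot.get_obs()["joint_pos"][:5])
 for caz in(110,120,125,130):
  for z,off in((.185,.03),):
   q=q0.copy();tx=np.array([np.cos(np.radians(caz)),np.sin(np.radians(caz)),0])
   print("caz",caz,pose(caz,0,z,off)[0])
   for roll in (0,20,40,60,80,90,100,105,110,113,115):
    p,zd=pose(caz,roll,z,off);qq,e=ik(p,zd,q)
    R5,w4,w5=full(qq,P);print(roll,"%.4f"%e,qq,"q6 %.2f"%q6(qq,tx),"w4",w4,"w5",w5);q=qq
E
python3 path.py
```

```text
caz 110 [ 0.6098 -0.0901  0.185 ]
0 0.0000 [-0.0809  0.7783  0.6469  1.7588 -0.143 ] q6 1.16 w4 [ 0.7329 -0.0594  0.5486] w5 [ 0.7012 -0.0568  0.4523]
20 0.0000 [-0.1467  0.5044  0.2212  1.2876 -0.    ] q6 1.08 w4 [ 0.6098 -0.0901  0.5709] w5 [ 0.6098 -0.0901  0.4695]
40 0.0000 [-0.2337  0.3027 -0.1449  0.8281  0.1894] q6 1.02 w4 [ 0.4896 -0.1166  0.5494] w5 [ 0.5183 -0.1234  0.4523]
60 0.0000 [-0.3354  0.197  -0.4721  0.3253  0.4185] q6 1.01 w4 [ 0.3857 -0.1345  0.488 ] w5 [ 0.4379 -0.1527  0.4029]
80 0.0000 [-0.432   0.2519 -0.7582 -0.3275  0.6557] q6 1.11 w4 [ 0.3068 -0.1414  0.3912] w5 [ 0.3782 -0.1744  0.3273]
90 0.0000 [-0.4687  0.3783 -0.8738 -0.763   0.7555] q6 1.22 w4 [ 0.2787 -0.1411  0.3299] w5 [ 0.3585 -0.1815  0.2823]
100 0.0000 [-0.4925  0.5878 -0.948  -1.277   0.8248] q6 1.38 w4 [ 0.2601 -0.1396  0.2603] w5 [ 0.3465 -0.1859  0.2344]
105 0.0000 [-0.4987  0.7151 -0.9601 -1.5437  0.8435] q6 1.47 w4 [ 0.2552 -0.139   0.2231] w5 [ 0.3434 -0.187   0.2098]
110 0.0000 [-0.5008  0.8447 -0.9519 -1.7967  0.8499] q6 1.57 w4 [ 0.2535 -0.1387  0.185 ] w5 [ 0.3424 -0.1874  0.185 ]
11
[... 3543 characters left out ...]
0.5105  0.4391 -0.5948 -0.2351  1.0732] q6 0.84 w4 [ 0.3636 -0.2036  0.355 ] w5 [ 0.4253 -0.2382  0.2823]
100 0.0000 [-0.5353  0.5793 -0.6908 -0.7805  1.1925] q6 1.11 w4 [ 0.3385 -0.2008  0.2821] w5 [ 0.4155 -0.2464  0.2344]
105 0.0000 [-0.5417  0.6897 -0.7211 -1.1478  1.2289] q6 1.32 w4 [ 0.3291 -0.198   0.2362] w5 [ 0.413  -0.2485  0.2098]
110 0.0000 [-0.5438  0.8234 -0.7205 -1.5439  1.2419] q6 1.57 w4 [ 0.3254 -0.1967  0.185 ] w5 [ 0.4122 -0.2492  0.185 ]
113 0.0000 [-0.543   0.9053 -0.702  -1.7677  1.2372] q6 1.72 w4 [ 0.3268 -0.1972  0.1539] w5 [ 0.4125 -0.249   0.1701]
115 0.0000 [-0.5417  0.957  -0.683  -1.903   1.2289] q6 1.82 w4 [ 0.3291 -0.198   0.1338] w5 [ 0.413  -0.2485  0.1602]
```

```bash
python3 - <<'E'
from h import *
np.set_printoptions(precision=4,suppress=True)
plan([.621,-.0791,.2],down(120,20))
E
```

```text
clock 10.2 at [ 0.4863 -0.1787  0.2378] q [-0.3255  0.5594  0.3892  1.7472 -0.0486  1.4294]
turn first (units) [ 0.001 -1.613 -4.377] | shift in new frame (units) [ 0.755  6.775 -0.857] | shift in old frame [ 4.862  4.852 -0.147]
```

```bash
python3 -m handwheel '[{"dx":0,"dy":0,"dz":0,"ax":0,"ay":-0.27,"az":-0.73},{"dx":0,"dy":0,"dz":0,"ax":0,"ay":-0.27,"az":-0.73},{"dx":0,"dy":0,"dz":0,"ax":0,"ay":-0.27,"az":-0.73},{"dx":0,"dy":0,"dz":0,"ax":0,"ay":-0.27,"az":-0.73},{"dx":0,"dy":0,"dz":0,"ax":0,"ay":-0.27,"az":-0.73},{"dx":0.04,"dy":0.35,"dz":-0.045,"ax":0,"ay":-0.27,"az":-0.73},{"dx":0.084,"dy":0.76,"dz":-0.095,"ax":0,"ay":0,"az":0},{"dx":0.084,"dy":0.76,"dz":-0.095,"ax":0,"ay":0,"az":0},{"dx":0.084,"dy":0.76,"dz":-0.095,"ax":0,"ay":0,"az":0},{"dx":0.084,"dy":0.76,"dz":-0.095,"ax":0,"ay":0,"az":0},{"dx":0.084,"dy":0.76,"dz":-0.095,"ax":0,"ay":0,"az":0},{"dx":0.084,"dy":0.76,"dz":-0.095,"ax":0,"ay":0,"az":0}]';  python3 - <<'E'
from h import *
np.set_printoptions(precision=4,suppress=True)
plan([.621,-.0791,.19],down(120,20))
E
```

```text
clock: 11.4
eef_pos: [0.5829, -0.1108, 0.21]
tool_rot: [0.493, 0.852, -0.152, -0.087]
ft_force: [-1.1, -0.3, -1.0]
grip_width: 0.0119
clock 11.4 at [ 0.5829 -0.1108  0.21  ] q [-0.0917  0.6825  0.5359  1.7146 -0.2015  0.9871]
turn first (units) [-0.019  0.01  -0.015] | shift in new frame (units) [0.337 2.109 0.083] | shift in old frame [0.342 2.109 0.077]
```

```bash
python3 -m handwheel '[{"dx":0.1,"dy":0.65,"dz":0,"ax":0,"ay":0,"az":0},{"dx":0.1,"dy":0.65,"dz":0,"ax":0,"ay":0,"az":0},{"dx":0.1,"dy":0.35,"dz":0,"ax":0,"ay":0,"az":0},{"dx":0,"dy":0,"dz":0,"ax":0,"ay":0,"az":0},{"dx":0,"dy":0,"dz":0,"ax":0,"ay":0,"az":0}]';  python3 - <<'E'
from h import *
np.set_printoptions(precision=4,suppress=True)
plan([.621,-.0791,.19],down(120,20))
c=bot.camera("scene");save(c,"c7.png",(200,120,400,270),4)
c=bot.camera("side");save(c,"s7.png",(155,100,315,260),4)
E
```

```text
clock: 11.9
eef_pos: [0.6123, -0.0857, 0.1973]
tool_rot: [0.493, 0.852, -0.152, -0.086]
ft_force: [0.3, 0.4, -2.2]
grip_width: 0.0121
clock 11.9 at [ 0.6123 -0.0857  0.1973] q [-0.0518  0.7542  0.6343  1.7478 -0.1905  1.0259]
turn first (units) [-0.015  0.017 -0.016] | shift in new frame (units) [0.055 0.508 0.124] | shift in old frame [0.056 0.509 0.123]
```

View pics/c7.png

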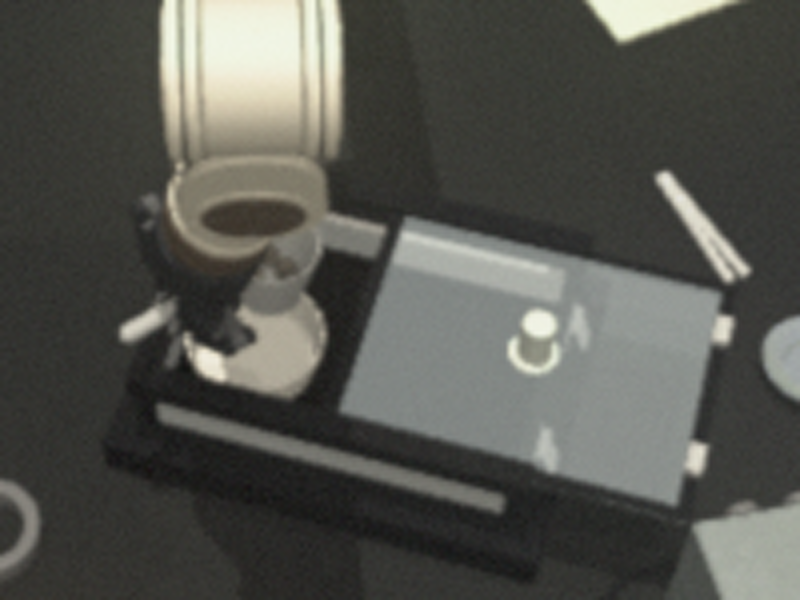

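View pics/s7.png

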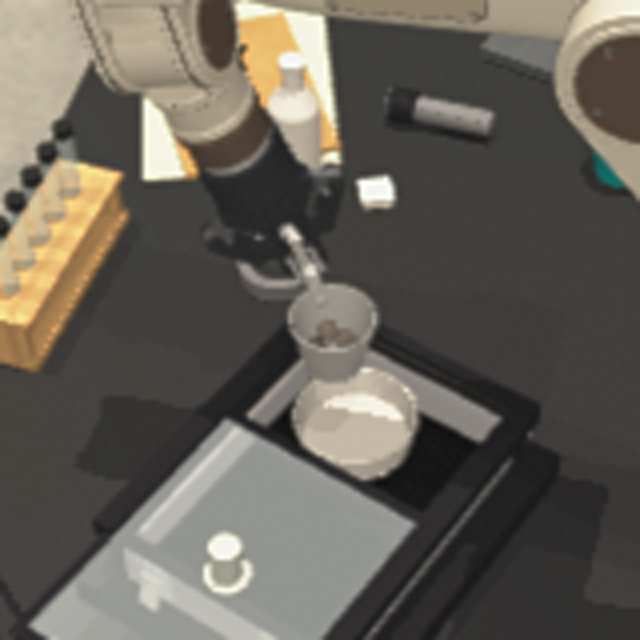

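```bash
python3 -m handwheel '[{"dx":0.05,"dy":0.5,"dz":0.1,"ax":0,"ay":0,"az":0},{"dx":0,"dy":0,"dz":0,"ax":-0.4,"ay":0,"az":0},{"dx":0,"dy":0,"dz":0,"ax":-0.8,"ay":0,"az":0},{"dx":0,"dy":0,"dz":0,"ax":-0.8,"ay":0,"az":0},{"dx":0,"dy":0,"dz":0,"ax":-0.8,"ay":0,"az":0},{"dx":0,"dy":0,"dz":0,"ax":-0.8,"ay":0,"az":0},{"dx":0,"dy":0,"dz":0,"ax":-0.8,"ay":0,"az":0},{"dx":0,"dy":0,"dz":0,"ax":-0.8,"ay":0,"az":0},{"dx":0,"dy":0,"dz":0,"ax":-0.5,"ay":0,"az":0},{"dx":0,"dy":0,"dz":0,"ax":0,"ay":0,"az":0}]';  python3 - <<'E'
from h import *
np.set_printoptions(precision=4,suppress=True)
from path import pose
p,zd=pose(120,57,.185,.03)
plan([.621,-.0791,.185],down(120,20-57.))
c=bot.camera("wrist");save(c,"w8.png",scale=1.5)
E
```

```text
clock: 13.0
eef_pos: [0.6186, -0.0798, 0.1897]
tool_rot: [0.486, 0.838, 0.215, 0.125]
ft_force: [-0.8, -0.7, -2.0]
grip_width: 0.0117
clock 13.0 at [ 0.6186 -0.0798  0.1897] q [-0.287   0.2822 -0.2179  0.7065  0.3539  0.8297]
turn first (units) [-0.957  0.024 -0.017] | shift in new frame (units) [-0.023 -0.037  0.209] | shift in old frame [-0.022 -0.006  0.213]
```

View pics/w8.png

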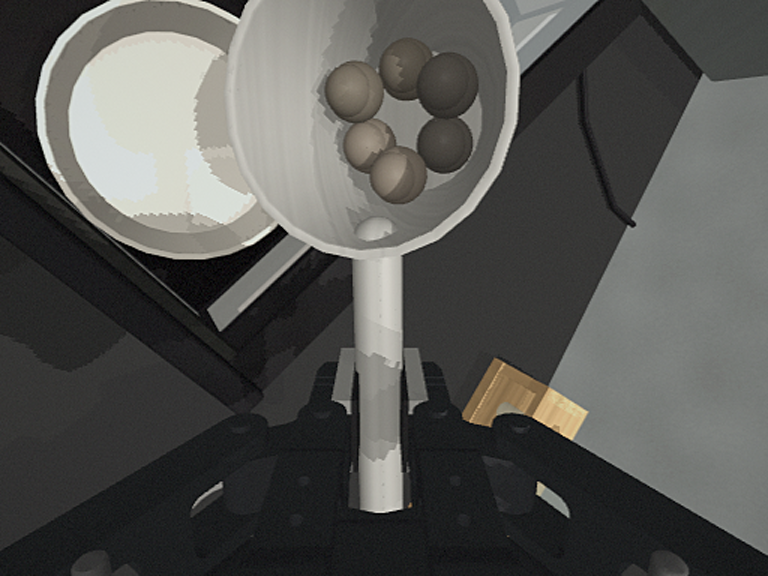

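```bash
python3 - <<'E'
from h import *
np.set_printoptions(precision=4,suppress=True)
c=bot.camera("wrist")
for u,v in((38,115),(265,-20),(185,258),(150,0),(275,225),(160,128)):print(onz(c,u/1.5,v/1.5,.07))
print([proj(c,np.array([.5525,-.0205,.07])+.056*np.array([np.cos(a),np.sin(a),0]))*1.5 for a in np.arange(0,6.28,.785)], proj(c,[.5525,-.0205,.07])*1.5)
E
```

```text
[ 0.5039 -0.0464  0.07  ]
[0.5548 0.0505 0.07  ]
[ 0.5742 -0.077   0.07  ]
[0.5205 0.0147 0.07  ]
[ 0.6062 -0.0446  0.07  ]
[ 0.5425 -0.0287  0.07  ]
[array([299.5292, 184.0809]), array([305.9379,  94.37  ]), array([245.7104,   7.5604]), array([135.0174, -23.8696]), array([44.0119, 40.831 ]), array([ 49.7348, 158.7741]), array([136.7862, 237.7267]), array([235.676 , 241.2504])] [191.0305 123.3695]
```

```bash
python3 -m handwheel '[{"dx":0,"dy":0,"dz":0.1,"ax":-0.5,"ay":0,"az":0},{"dx":0,"dy":0,"dz":0.1,"ax":-0.5,"ay":0,"az":0},{"dx":0,"dy":0,"dz":0,"ax":-0.5,"ay":0,"az":0},{"dx":0,"dy":0,"dz":0,"ax":-0.5,"ay":0,"az":0},{"dx":0,"dy":0,"dz":0,"ax":-0.5,"ay":0,"az":0},{"dx":0,"dy":0,"dz":0,"ax":-0.5,"ay":0,"az":0},{"dx":0,"dy":0,"dz":0,"ax":-0.4,"ay":0,"az":0},{"dx":0,"dy":0,"dz":0,"ax":0,"ay":0,"az":0}]';  python3 - <<'E'
from h import *
np.set_printoptions(precision=4,suppress=True)
plan([.621,-.0791,.185],down(120,20-115.))
c=bot.camera("wrist");save(c,"w9.png",scale=1.5)
E
```

```text
clock: 13.9
eef_pos: [0.6237, -0.0776, 0.1849]
tool_rot: [0.438, 0.757, 0.419, 0.243]
ft_force: [0.1, 0.1, -2.0]
grip_width: 0.012
clock 13.9 at [ 0.6237 -0.0776  0.1849] q [-0.4451  0.2926 -0.6106 -0.0708  0.7721  0.9152]
turn first (units) [-4.304  0.014  0.006] | shift in new frame (units) [ 0.003  0.014 -0.124] | shift in old frame [ 0.003 -0.063 -0.108]
```

View pics/w9.png

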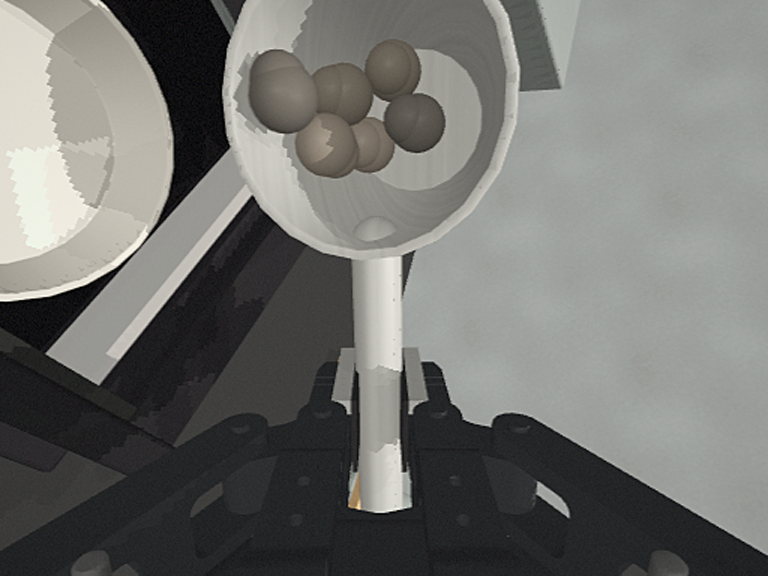

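```bash
python3 -m handwheel '[{"dx":0,"dy":0,"dz":0,"ax":-0.35,"ay":0,"az":0},{"dx":0,"dy":0,"dz":0,"ax":-0.35,"ay":0,"az":0},{"dx":0,"dy":0,"dz":0,"ax":-0.35,"ay":0,"az":0},{"dx":0,"dy":0,"dz":0,"ax":-0.35,"ay":0,"az":0},{"dx":0,"dy":0,"dz":0,"ax":-0.35,"ay":0,"az":0},{"dx":0,"dy":0,"dz":0,"ax":-0.35,"ay":0,"az":0},{"dx":0,"dy":0,"dz":0,"ax":-0.35,"ay":0,"az":0},{"dx":0,"dy":0,"dz":0,"ax":0,"ay":0,"az":0}]';  python3 - <<'E'
from h import *
np.set_printoptions(precision=4,suppress=True)
plan([.621,-.0791,.185],down(120,20-115.))
c=bot.camera("wrist");save(c,"w10.png",scale=1.5)
c=bot.camera("scene");save(c,"c10.png",(200,120,400,270),4)
E
```

```text
clock: 14.75
eef_pos: [0.6252, -0.0777, 0.1855]
tool_rot: [0.385, 0.668, 0.551, 0.32]
ft_force: [0.3, 0.0, -2.0]
grip_width: 0.0122
clock 14.75 at [ 0.6252 -0.0777  0.1855] q [-0.5157  0.5644 -0.8174 -1.0217  1.0084  1.2594]
turn first (units) [-1.842  0.007  0.02 ] | shift in new frame (units) [ 0.036 -0.003 -0.174] | shift in old frame [ 0.036 -0.05  -0.167]
```

View pics/w10.png

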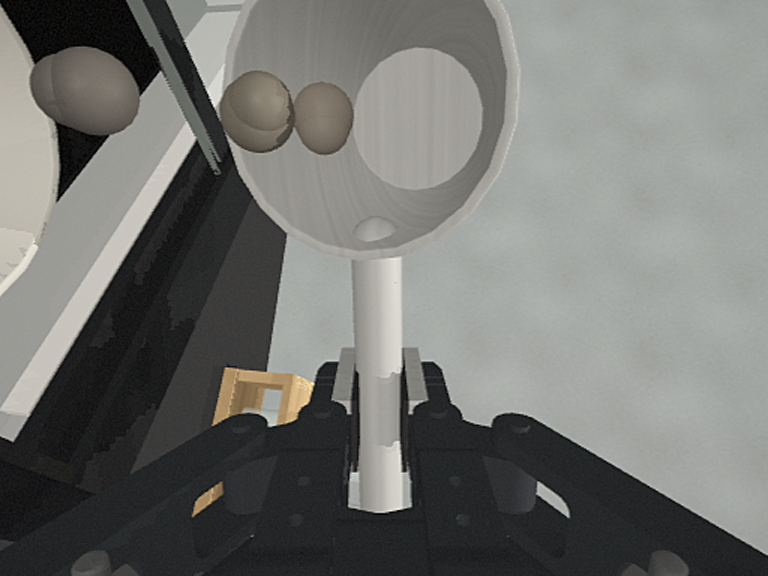

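View pics/c10.png

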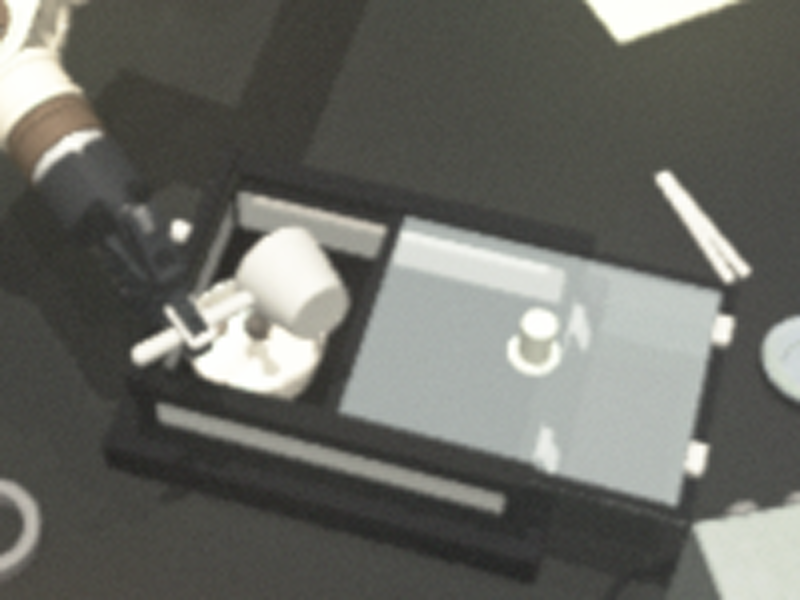

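```bash
python3 -m handwheel '[{"dx":0,"dy":0,"dz":0,"ax":-0.3,"ay":0,"az":0},{"dx":0,"dy":0,"dz":0,"ax":-0.3,"ay":0,"az":0},{"dx":0,"dy":0,"dz":0,"ax":-0.3,"ay":0,"az":0},{"dx":0,"dy":0,"dz":0,"ax":-0.3,"ay":0,"az":0},{"dx":0,"dy":0,"dz":0,"ax":0,"ay":0,"az":0},{"dx":0,"dy":0,"dz":0,"ax":0,"ay":0,"az":0},{"dx":0,"dy":0,"dz":0,"ax":0,"ay":0,"az":0}]';  python3 - <<'E'
from h import *
np.set_printoptions(precision=4,suppress=True)
plan([.621,-.0791,.185],down(120,20-115.))
c=bot.camera("wrist");save(c,"w11.png",scale=1.5)
c=bot.camera("side");save(c,"s11.png",(155,100,315,260),3.7)
E
```

```text
clock: 15.55
eef_pos: [0.6245, -0.0778, 0.1882]
tool_rot: [0.354, 0.616, 0.609, 0.354]
ft_force: [-0.6, 0.0, -0.5]
grip_width: 0.0119
clock 15.55 at [ 0.6245 -0.0778  0.1882] q [-0.5266  0.8042 -0.8372 -1.6256  1.0489  1.5517]
turn first (units) [-0.634  0.007  0.036] | shift in new frame (units) [ 0.025 -0.113 -0.158] | shift in old frame [ 0.025 -0.127 -0.146]
```

View pics/w11.png

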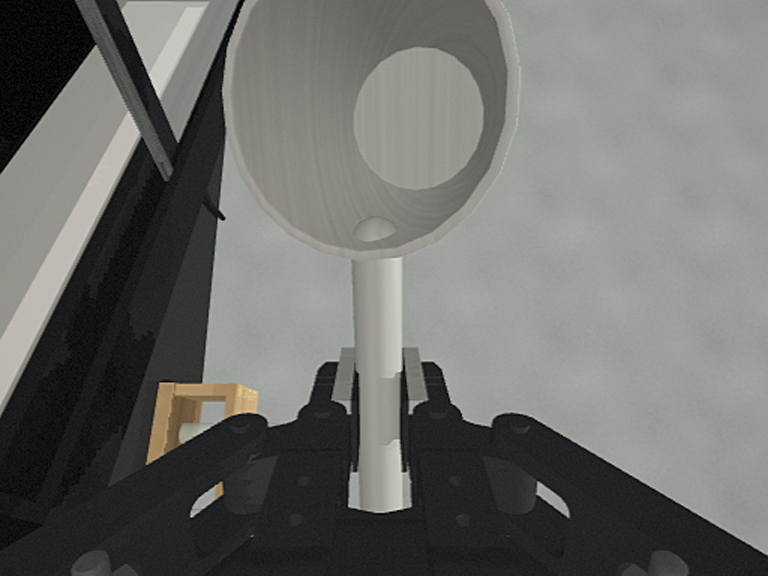

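View pics/s11.png

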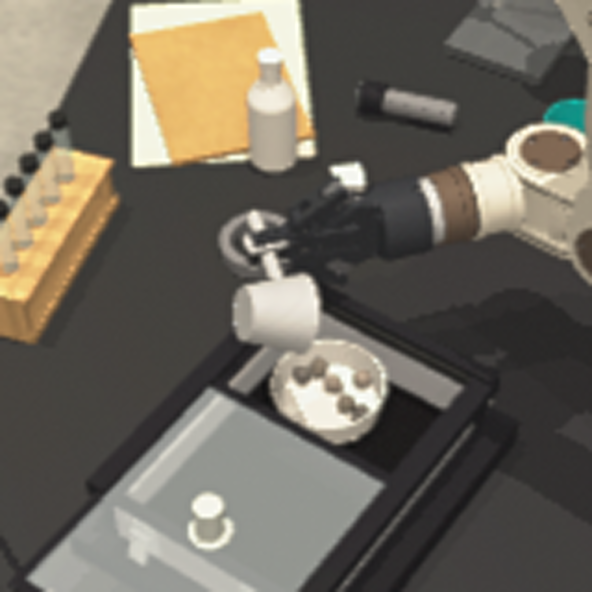

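```bash
python3 -m handwheel '[{"dx":0,"dy":0,"dz":0,"ax":0.35,"ay":0,"az":0},{"dx":0,"dy":0,"dz":0,"ax":0.35,"ay":0,"az":0},{"dx":0,"dy":0,"dz":0,"ax":0.4,"ay":0,"az":0},{"dx":0,"dy":0,"dz":0,"ax":0.45,"ay":0,"az":0},{"dx":0,"dy":0,"dz":0,"ax":0.5,"ay":0,"az":0},{"dx":0,"dy":0,"dz":-0.1,"ax":0.55,"ay":0,"az":0},{"dx":0,"dy":0,"dz":-0.2,"ax":0.6,"ay":0,"az":0},{"dx":0,"dy":0,"dz":-0.2,"ax":0.7,"ay":0,"az":0},{"dx":0,"dy":0,"dz":-0.2,"ax":0.8,"ay":0,"az":0},{"dx":0,"dy":0,"dz":-0.2,"ax":0.8,"ay":0,"az":0},{"dx":0,"dy":0,"dz":-0.2,"ax":0.8,"ay":0,"az":0},{"dx":0,"dy":0,"dz":-0.2,"ax":0.8,"ay":0,"az":0}]';  python3 - <<'E'
from h import *
np.set_printoptions(precision=4,suppress=True)
plan([.4863,-.1787,.2378],down(120,20))
E
```

```text
clock: 16.85
eef_pos: [0.6003, -0.0907, 0.2081]
tool_rot: [0.485, 0.84, 0.211, 0.125]
ft_force: [0.9, -1.6, -0.8]
grip_width: 0.012
clock 16.85 at [ 0.6003 -0.0907  0.2081] q [-0.3142  0.2411 -0.2175  0.7608  0.3564  0.797 ]
turn first (units) [ 5.628  0.043 -0.009] | shift in new frame (units) [-0.767 -5.772  0.835] | shift in old frame [-0.784 -4.46  -3.754]
```

```bash
python3 -m handwheel '[{"dx":0,"dy":0,"dz":0,"ax":0.8,"ay":0,"az":0},{"dx":0,"dy":0,"dz":0,"ax":0.8,"ay":0,"az":0},{"dx":0,"dy":0,"dz":0,"ax":0.8,"ay":0,"az":0},{"dx":0,"dy":0,"dz":0,"ax":0.8,"ay":0,"az":0},{"dx":0,"dy":0,"dz":0,"ax":0.8,"ay":0,"az":0},{"dx":0,"dy":0,"dz":0,"ax":0.8,"ay":0,"az":0},{"dx":0,"dy":0,"dz":0,"ax":0.8,"ay":0,"az":0},{"dx":-0.1,"dy":-0.8,"dz":0.1,"ax":0,"ay":0,"az":0},{"dx":-0.1,"dy":-0.8,"dz":0.1,"ax":0,"ay":0,"az":0},{"dx":-0.1,"dy":-0.8,"dz":0.1,"ax":0,"ay":0,"az":0},{"dx":-0.1,"dy":-0.8,"dz":0.1,"ax":0,"ay":0,"az":0},{"dx":-0.1,"dy":-0.8,"dz":0.1,"ax":0,"ay":0,"az":0}]';  python3 - <<'E'
from h import *
np.set_printoptions(precision=4,suppress=True)
plan([.3845,-.3246,.2378],down(-25.6,20))
plan([.3845,-.3246,.2378],down(40,20))
E
```

```text
clock: 18.05
eef_pos: [0.5214, -0.1505, 0.2285]
tool_rot: [0.494, 0.853, -0.148, -0.083]
ft_force: [0.4, 0.8, -0.6]
grip_width: 0.0119
clock 18.05 at [ 0.5214 -0.1505  0.2285] q [-0.1679  0.5385  0.3392  1.6356 -0.2171  0.91  ]
turn first (units) [ 0.056  5.731 15.935] | shift in new frame (units) [-1.929  7.996 -3.308] | shift in old frame [-3.303 -7.869  2.403]
clock 18.05 at [ 0.5214 -0.1505  0.2285] q [-0.1679  0.5385  0.3392  1.6356 -0.2171  0.91  ]
turn first (units) [0.067 3.163 8.747] | shift in new frame (units) [-8.67   1.578 -0.972] | shift in old frame [-3.303 -7.869  2.403]
```

```bash
python3 -m handwheel '[{"dx":-0.367,"dy":-0.874,"dz":0.267,"ax":0,"ay":0,"az":0},{"dx":-0.367,"dy":-0.874,"dz":0.267,"ax":0,"ay":0,"az":0},{"dx":-0.367,"dy":-0.874,"dz":0.267,"ax":0,"ay":0,"az":0},{"dx":-0.367,"dy":-0.874,"dz":0.267,"ax":0,"ay":0,"az":0},{"dx":-0.367,"dy":-0.874,"dz":0.267,"ax":0,"ay":0,"az":0},{"dx":-0.367,"dy":-0.874,"dz":0.267,"ax":0,"ay":0,"az":0},{"dx":-0.367,"dy":-0.874,"dz":0.267,"ax":0,"ay":0,"az":0},{"dx":-0.367,"dy":-0.874,"dz":0.267,"ax":0,"ay":0,"az":0},{"dx":-0.367,"dy":-0.874,"dz":0.267,"ax":0,"ay":0,"az":0},{"dx":0,"dy":0,"dz":0,"ax":0,"ay":0.3,"az":0.834},{"dx":0,"dy":0,"dz":0,"ax":0,"ay":0.3,"az":0.834},{"dx":0,"dy":0,"dz":0,"ax":0,"ay":0.3,"az":0.834}]'; python3 -m handwheel '[{"dx":0,"dy":0,"dz":0,"ax":0,"ay":0.3,"az":0.834},{"dx":0,"dy":0,"dz":0,"ax":0,"ay":0.3,"az":0.834},{"dx":0,"dy":0,"dz":0,"ax":0,"ay":0.3,"az":0.834},{"dx":0,"dy":0,"dz":0,"ax":0,"ay":0.3,"az":0.834},{"dx":0,"dy":0,"dz":0,"ax":0,"ay":0.3,"az":0.834},{"dx":0,"dy":0,"dz":0,"ax":0,"ay":0.3,"az":0.834},{"dx":0,"dy":0,"dz":0,"ax":0,"ay":0.3,"az":0.834},{"dx":0,"dy":0,"dz":0,"ax":0,"ay":0.3,"az":0.834},{"dx":0,"dy":0,"dz":0,"ax":0,"ay":0.3,"az":0.834},{"dx":0,"dy":0,"dz":0,"ax":0,"ay":0.3,"az":0.834},{"dx":0,"dy":0,"dz":0,"ax":0,"ay":0.3,"az":0.834},{"dx":0,"dy":0,"dz":0,"ax":0,"ay":0.3,"az":0.834}]';  python3 - <<'E'
from h import *
np.set_printoptions(precision=4,suppress=True)
plan([.3845,-.3246,.1],down(-25.6,20))
E
```

```text
clock: 19.25
eef_pos: [0.385, -0.3239, 0.2381]
tool_rot: [0.655, 0.737, -0.127, -0.111]
ft_force: [0.4, 0.3, -0.5]
grip_width: 0.0121
clock: 20.45
eef_pos: [0.3851, -0.324, 0.2377]
tool_rot: [0.984, 0.047, -0.005, -0.171]
ft_force: [0.1, -0.4, -0.6]
grip_width: 0.0122
clock 20.45 at [ 0.3851 -0.324   0.2377] q [-0.8187  0.4587  0.2331  1.6174  0.2121  2.1993]
turn first (units) [0.026 1.186 3.401] | shift in new frame (units) [-0.01   1.914  5.165] | shift in old frame [-0.058  1.876  5.179]
```

```bash
python3 -m handwheel '[{"dx":0,"dy":0,"dz":0,"ax":0.006,"ay":0.297,"az":0.85},{"dx":0,"dy":0,"dz":0,"ax":0.006,"ay":0.297,"az":0.85},{"dx":0,"dy":0,"dz":0,"ax":0.006,"ay":0.297,"az":0.85},{"dx":0,"dy":0,"dz":0,"ax":0.006,"ay":0.297,"az":0.85},{"dx":0,"dy":0.319,"dz":0.861,"ax":0,"ay":0,"az":0},{"dx":0,"dy":0.319,"dz":0.861,"ax":0,"ay":0,"az":0},{"dx":0,"dy":0.319,"dz":0.861,"ax":0,"ay":0,"az":0},{"dx":0,"dy":0.319,"dz":0.861,"ax":0,"ay":0,"az":0},{"dx":0,"dy":0.319,"dz":0.861,"ax":0,"ay":0,"az":0},{"dx":0,"dy":0.25,"dz":0.7,"ax":0,"ay":0,"az":0},{"dx":0,"dy":0,"dz":0,"ax":0,"ay":0,"az":0},{"dx":0,"dy":0,"dz":0,"ax":0,"ay":0,"az":0}]';  python3 - <<'E'
from h import *
np.set_printoptions(precision=4,suppress=True)
plan([.3845,-.3246,.0447],down(-25.4,20));print(down(-25.4,20).as_quat(), bot.get_obs()["ft_force"])
c=bot.camera("wrist");save(c,"w12.png",scale=1.5)
c=bot.camera("side");save(c,"s12.png",(260,110,350,190),6)
E
```

```text
clock: 21.65
eef_pos: [0.3852, -0.3244, 0.1043]
tool_rot: [0.961, -0.216, 0.038, -0.17]
ft_force: [0.9, -0.5, -0.1]
grip_width: 0.0121
clock 21.65 at [ 0.3852 -0.3244  0.1043] q [-0.8762  0.4657 -0.1197  1.1375  0.3156  2.6825]
turn first (units) [-0.001  0.003  0.012] | shift in new frame (units) [-0.023  0.833  2.235] | shift in old frame [-0.023  0.834  2.235]
[ 0.9607 -0.2165  0.0382 -0.1694] [ 0.9203 -0.4648 -0.0971]
```

View pics/w12.png

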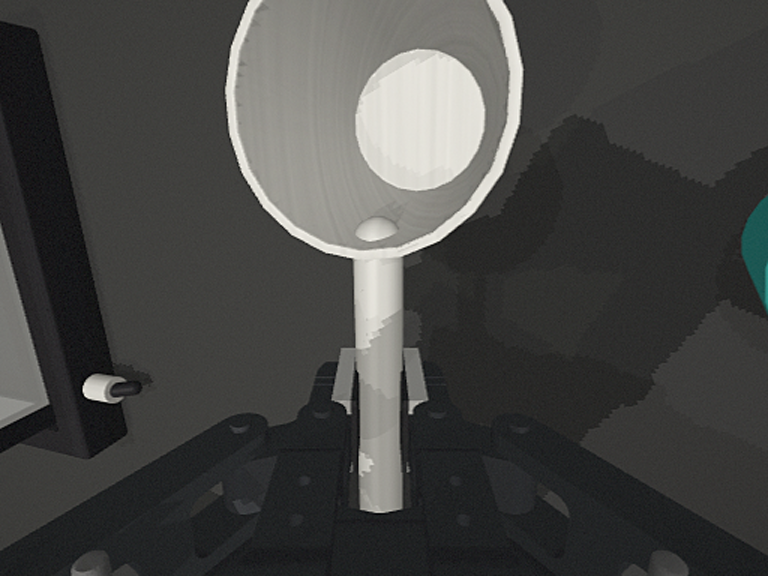

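View pics/s12.png

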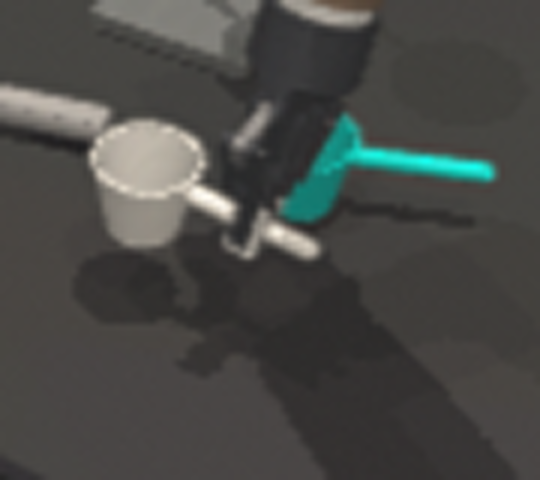

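```bash
python3 -m handwheel '[{"dx":0,"dy":0.22,"dz":0.6,"ax":0,"ay":0,"az":0},{"dx":0,"dy":0.22,"dz":0.6,"ax":0,"ay":0,"az":0},{"dx":0,"dy":0.18,"dz":0.47,"ax":0,"ay":0,"az":0},{"dx":0,"dy":0.09,"dz":0.24,"ax":0,"ay":0,"az":0},{"dx":0,"dy":0,"dz":0,"ax":0,"ay":0,"az":0},{"dx":0,"dy":0,"dz":0,"ax":0,"ay":0,"az":0}]'; python3 -m handwheel '[{"dx":0,"dy":0.03,"dz":0.09,"ax":0,"ay":0,"az":0},{"dx":0,"dy":0.03,"dz":0.09,"ax":0,"ay":0,"az":0},{"dx":0,"dy":0,"dz":0,"ax":0,"ay":0,"az":0},{"dx":0,"dy":0,"dz":0,"ax":0,"ay":0,"az":0}]'
```

```text
clock: 22.35
eef_pos: [0.3856, -0.3253, 0.0531]
tool_rot: [0.961, -0.216, 0.038, -0.169]
ft_force: [0.3, 0.0, -0.8]
grip_width: 0.0123
clock: 22.75
eef_pos: [0.3854, -0.3249, 0.0479]
tool_rot: [0.961, -0.216, 0.038, -0.169]
ft_force: [0.1, 0.3, -0.8]
grip_width: 0.0122
```

```bash
python3 -m handwheel '[{"dx":0,"dy":0.02,"dz":0.05,"ax":0,"ay":0,"az":0},{"dx":0,"dy":0.02,"dz":0.05,"ax":0,"ay":0,"az":0},{"dx":0,"dy":0,"dz":0,"ax":0,"ay":0,"az":0},{"dx":0,"dy":0,"dz":0,"ax":0,"ay":0,"az":0}]'; python3 -m handwheel '[{"dx":0,"dy":0.01,"dz":0.035,"ax":0,"ay":0,"az":0},{"dx":0,"dy":0,"dz":0,"ax":0,"ay":0,"az":0},{"dx":0,"dy":0,"dz":0,"ax":0,"ay":0,"az":0}]'
```

```text
clock: 23.15
eef_pos: [0.3855, -0.3249, 0.0455]
tool_rot: [0.961, -0.216, 0.038, -0.17]
ft_force: [-0.8, 1.6, 3.3]
grip_width: 0.0117
clock: 23.45
eef_pos: [0.3853, -0.3246, 0.0448]
tool_rot: [0.961, -0.216, 0.038, -0.17]
ft_force: [-2.8, 2.1, 6.4]
grip_width: 0.0118
```

```bash
python3 -m handwheel '[{"dx":0,"dy":0,"dz":0,"ax":0,"ay":0,"az":0},{"dx":0,"dy":0,"dz":0,"ax":0,"ay":0,"az":0},{"dx":0,"dy":0,"dz":0,"ax":0,"ay":0,"az":0},{"dx":0,"dy":0,"dz":0,"ax":0,"ay":0,"az":0},{"dx":0,"dy":0,"dz":-0.3,"ax":0,"ay":0,"az":0},{"dx":0,"dy":0,"dz":-0.6,"ax":0,"ay":0,"az":0},{"dx":0,"dy":0,"dz":-0.8,"ax":0,"ay":0,"az":0},{"dx":0,"dy":0,"dz":-0.9,"ax":0,"ay":0,"az":0},{"dx":0,"dy":-0.3,"dz":-0.9,"ax":0,"ay":0,"az":0},{"dx":0,"dy":-0.3,"dz":-0.9,"ax":0,"ay":0,"az":0},{"dx":0,"dy":-0.3,"dz":-0.9,"ax":0,"ay":0,"az":0},{"dx":0,"dy":-0.3,"dz":-0.9,"ax":0,"ay":0,"az":0}]' 0;  python3 - <<'E'
from h import *
np.set_printoptions(precision=4,suppress=True)
print(bot.get_obs()["eef_pos"])
c=bot.camera("wrist");save(c,"w13.png",scale=1.5)
c=bot.camera("scene");save(c,"c13.png",(90,130,410,270),2.5)
c=bot.camera("side");save(c,"s13.png",(155,100,355,290),3)
E
```

```text
clock: 24.65
eef_pos: [0.3746, -0.3476, 0.2016]
tool_rot: [0.961, -0.216, 0.038, -0.169]
ft_force: [-0.6, -0.2, 0.4]
grip_width: 0.0427
[ 0.3746 -0.3476  0.2016]
```

View pics/w13.png

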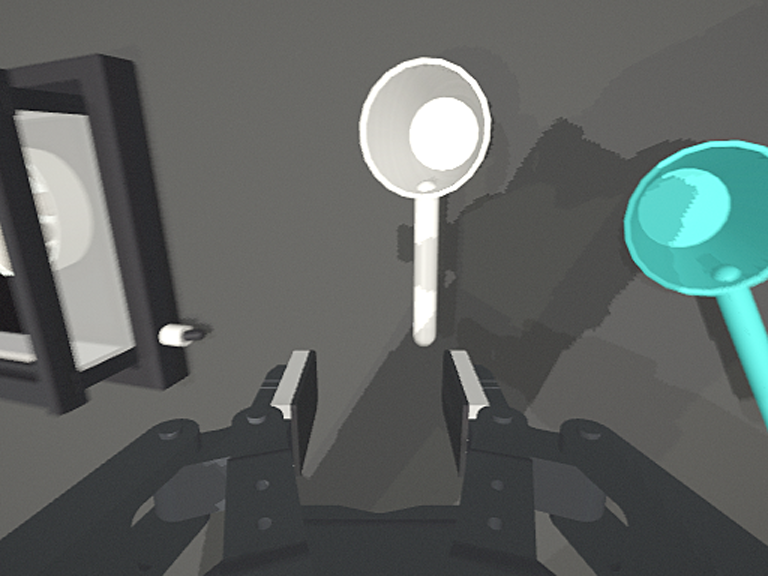

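View pics/c13.png

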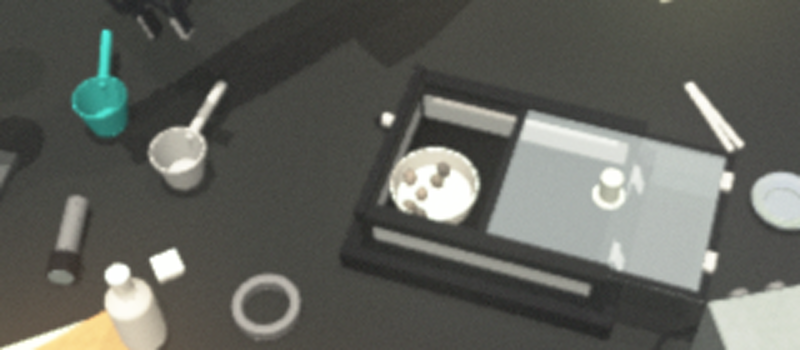

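View pics/s13.png

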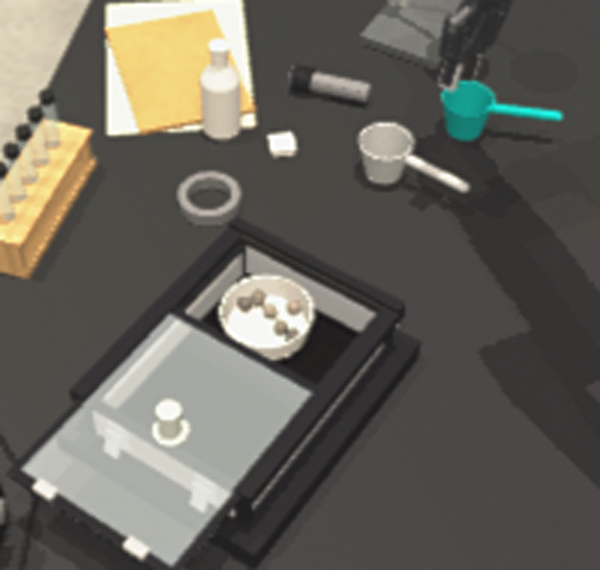

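```bash
python3 -m handwheel '[{"dx":0,"dy":0,"dz":-0.3,"ax":-0.776,"ay":0,"az":0},{"dx":0,"dy":0,"dz":-0.3,"ax":-0.776,"ay":0,"az":0},{"dx":0,"dy":0,"dz":-0.3,"ax":-0.776,"ay":0,"az":0},{"dx":0,"dy":0,"dz":-0.2,"ax":0,"ay":0,"az":-0.9},{"dx":0,"dy":0,"dz":-0.2,"ax":0,"ay":0,"az":-0.9},{"dx":0,"dy":0,"dz":-0.2,"ax":0,"ay":0,"az":-0.9},{"dx":0,"dy":0,"dz":-0.2,"ax":0,"ay":0,"az":-0.9},{"dx":0,"dy":0,"dz":0,"ax":0,"ay":0,"az":-0.9},{"dx":0,"dy":0,"dz":0,"ax":0,"ay":0,"az":-0.9},{"dx":0,"dy":0,"dz":0,"ax":0,"ay":0,"az":-0.9},{"dx":0,"dy":0,"dz":0,"ax":0,"ay":0,"az":-0.9},{"dx":0,"dy":0,"dz":0,"ax":0,"ay":0,"az":-0.9}]' 1; python3 -m handwheel '[{"dx":0,"dy":0,"dz":0,"ax":0,"ay":0,"az":-0.9},{"dx":0,"dy":0,"dz":0,"ax":0,"ay":0,"az":-0.9},{"dx":0,"dy":0,"dz":0,"ax":0,"ay":0,"az":-0.9},{"dx":0,"dy":0,"dz":0,"ax":0,"ay":0,"az":-0.9},{"dx":0,"dy":0,"dz":0,"ax":0,"ay":0,"az":-0.9},{"dx":0,"dy":0,"dz":0,"ax":0,"ay":0,"az":-0.9},{"dx":0,"dy":0,"dz":0,"ax":0,"ay":0,"az":-0.9},{"dx":0,"dy":0,"dz":0,"ax":0,"ay":0,"az":-0.9},{"dx":0,"dy":0,"dz":0,"ax":0,"ay":0,"az":-0.9},{"dx":0,"dy":0,"dz":0,"ax":0,"ay":0,"az":-0.9},{"dx":0,"dy":0,"dz":0,"ax":0,"ay":0,"az":-0.9}]';  python3 - <<'E'
from h import *
np.set_printoptions(precision=4,suppress=True)
plan([.6127,.1845,.25],down(157.8))
E
```

```text
clock: 26.0
eef_pos: [0.3719, -0.3516, 0.2404]
tool_rot: [0.925, 0.38, -0.001, -0.001]
ft_force: [-0.7, -0.8, 1.2]
grip_width: 0.0853
clock: 27.1
eef_pos: [0.3719, -0.3516, 0.2405]
tool_rot: [0.425, 0.905, 0.0, -0.001]
ft_force: [0.2, -0.6, -0.1]
grip_width: 0.0858
clock 27.1 at [ 0.3719 -0.3516  0.2405] q [-0.7573  0.2702  0.0184  1.3215 -0.      0.1204]
turn first (units) [ 0.002 -0.016 -3.268] | shift in new frame (units) [-0.816 23.493 -0.382] | shift in old frame [10.342 21.11  -0.363]
```

```bash
python3 -m handwheel '[{"dx":0,"dy":0,"dz":0,"ax":0,"ay":0,"az":-0.817},{"dx":0,"dy":0,"dz":0,"ax":0,"ay":0,"az":-0.817},{"dx":0,"dy":0,"dz":0,"ax":0,"ay":0,"az":-0.817},{"dx":0,"dy":0,"dz":0,"ax":0,"ay":0,"az":-0.817},{"dx":-0.03,"dy":0.95,"dz":0,"ax":0,"ay":0,"az":0},{"dx":-0.03,"dy":0.95,"dz":0,"ax":0,"ay":0,"az":0},{"dx":-0.03,"dy":0.95,"dz":0,"ax":0,"ay":0,"az":0},{"dx":-0.03,"dy":0.95,"dz":0,"ax":0,"ay":0,"az":0},{"dx":-0.03,"dy":0.95,"dz":0,"ax":0,"ay":0,"az":0},{"dx":-0.03,"dy":0.95,"dz":0,"ax":0,"ay":0,"az":0},{"dx":-0.03,"dy":0.95,"dz":0,"ax":0,"ay":0,"az":0},{"dx":-0.03,"dy":0.95,"dz":0,"ax":0,"ay":0,"az":0}]'; python3 -m handwheel '[{"dx":-0.03,"dy":0.95,"dz":0,"ax":0,"ay":0,"az":0},{"dx":-0.03,"dy":0.95,"dz":0,"ax":0,"ay":0,"az":0},{"dx":-0.03,"dy":0.95,"dz":0,"ax":0,"ay":0,"az":0},{"dx":-0.03,"dy":0.95,"dz":0,"ax":0,"ay":0,"az":0},{"dx":-0.03,"dy":0.95,"dz":0,"ax":0,"ay":0,"az":0},{"dx":-0.03,"dy":0.95,"dz":0,"ax":0,"ay":0,"az":0},{"dx":-0.03,"dy":0.95,"dz":0,"ax":0,"ay":0,"az":0},{"dx":-0.03,"dy":0.95,"dz":0,"ax":0,"ay":0,"az":0},{"dx":-0.03,"dy":0.95,"dz":0,"ax":0,"ay":0,"az":0},{"dx":-0.03,"dy":0.95,"dz":0,"ax":0,"ay":0,"az":0},{"dx":-0.03,"dy":0.95,"dz":0,"ax":0,"ay":0,"az":0},{"dx":-0.03,"dy":0.95,"dz":0,"ax":0,"ay":0,"az":0}]';  python3 - <<'E'
from h import *
np.set_printoptions(precision=4,suppress=True)
plan([.6127,.1845,.2],down(157.8))
E
```

```text
clock: 28.3
eef_pos: [0.4504, -0.1777, 0.2406]
tool_rot: [0.195, 0.981, 0.0, -0.001]
ft_force: [0.2, -1.1, -0.5]
grip_width: 0.0856
clock: 29.5
eef_pos: [0.5679, 0.0818, 0.2403]
tool_rot: [0.195, 0.981, -0.001, -0.001]
ft_force: [0.1, 0.5, 0.5]
grip_width: 0.0856
clock 29.5 at [0.5679 0.0818 0.2403] q [ 0.1431  0.3944  0.1944  1.3732 -0.0003  0.5361]
turn first (units) [-0.01  -0.013 -0.037] | shift in new frame (units) [-0.106  4.481  1.613] | shift in old frame [-0.084  4.484  1.606]
```

```bash
python3 -m handwheel '[{"dx":-0.02,"dy":0.9,"dz":0.2,"ax":0,"ay":0,"az":0},{"dx":-0.02,"dy":0.9,"dz":0.2,"ax":0,"ay":0,"az":0},{"dx":-0.02,"dy":0.9,"dz":0.2,"ax":0,"ay":0,"az":0},{"dx":-0.02,"dy":0.9,"dz":0.2,"ax":0,"ay":0,"az":0},{"dx":-0.02,"dy":0.9,"dz":0.2,"ax":0,"ay":0,"az":0},{"dx":0,"dy":0,"dz":0,"ax":0,"ay":0,"az":0},{"dx":0,"dy":0,"dz":0,"ax":0,"ay":0,"az":0}]';  python3 - <<'E'
from h import *
np.set_printoptions(precision=4,suppress=True)
plan([.6127,.1845,.124],down(157.8))
c=bot.camera("wrist");save(c,"w14.png",scale=1.5)
print(proj(c,[.6127,.1845,.141])*1.5,proj(c,[.6127,.1845,.101])*1.5)
E
```

```text
clock: 30.2
eef_pos: [0.6129, 0.1839, 0.2151]
tool_rot: [0.195, 0.981, -0.001, -0.001]
ft_force: [-0.2, 0.8, -0.4]
grip_width: 0.0854
clock 30.2 at [0.6129 0.1839 0.2151] q [ 0.2918  0.5423  0.3623  1.3939 -0.0006  0.684 ]
turn first (units) [-0.016 -0.013 -0.032] | shift in new frame (units) [0.017 0.018 3.644] | shift in old frame [0.01  0.027 3.644]
[379.72   317.8382] [379.7699 292.0246]
```

View pics/w14.png

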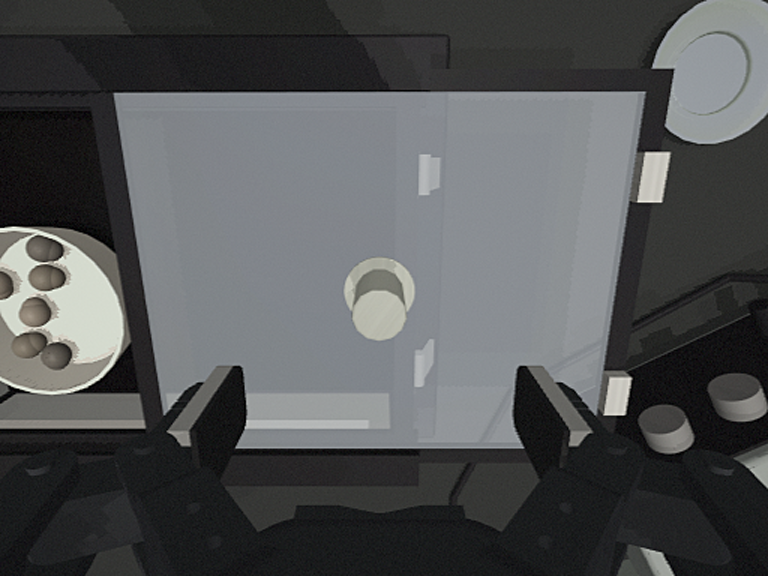

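```bash
python3 -m handwheel '[{"dx":0,"dy":0,"dz":0.8,"ax":0,"ay":0,"az":0},{"dx":0,"dy":0,"dz":0.8,"ax":0,"ay":0,"az":0},{"dx":0,"dy":0,"dz":0.8,"ax":0,"ay":0,"az":0},{"dx":0,"dy":0,"dz":0.8,"ax":0,"ay":0,"az":0},{"dx":0,"dy":0,"dz":0.4,"ax":0,"ay":0,"az":0},{"dx":0,"dy":0,"dz":0,"ax":0,"ay":0,"az":0},{"dx":0,"dy":0,"dz":0,"ax":0,"ay":0,"az":0},{"dx":0,"dy":0,"dz":0,"ax":0,"ay":0,"az":0}]'; python3 -m handwheel '[{"dx":0,"dy":0,"dz":0,"ax":0,"ay":0,"az":0},{"dx":0,"dy":0,"dz":0,"ax":0,"ay":0,"az":0},{"dx":0,"dy":0,"dz":0,"ax":0,"ay":0,"az":0},{"dx":0,"dy":0,"dz":0,"ax":0,"ay":0,"az":0},{"dx":0,"dy":0,"dz":0,"ax":0,"ay":0,"az":0},{"dx":0,"dy":0,"dz":0,"ax":0,"ay":0,"az":0},{"dx":0,"dy":0,"dz":0,"ax":0,"ay":0,"az":0},{"dx":0,"dy":0,"dz":0,"ax":0,"ay":0,"az":0}]' -1; python3 -c "
from h import *
c=bot.camera('wrist');save(c,'w15.png',scale=1.5);print(bot.get_obs())"
```

```text
clock: 31.05
eef_pos: [0.6146, 0.184, 0.1285]
tool_rot: [0.195, 0.981, 0.001, 0.001]
ft_force: [-0.6, 0.2, -0.4]
grip_width: 0.0853
clock: 31.85
eef_pos: [0.6139, 0.184, 0.1273]
tool_rot: [0.195, 0.981, 0.0, 0.0]
ft_force: [0.4, 0.5, 1.9]
grip_width: 0.0246
{'clock': 31.9, 'joint_pos': array([ 2.91269067e-01,  5.89044526e-01,  2.09277674e-01,  1.19024443e+00,
       -2.71816476e-04,  6.84341430e-01]), 'joint_vel': array([ 1.15540716e-03,  3.84164101e-04, -6.36337502e-04, -8.99738813e-04,
        1.24325877e-05,  2.74248171e-04]), 'tau': array([ 4.12637601e-02, -4.99361193e+01,  2.32511437e+01, -2.50415364e-01,
        6.79778983e-02,  1.29815625e-02]), 'eef_pos': array([0.61387299, 0.18395556, 0.1273017 ]), 'tool_rot': array([1.95273408e-01, 9.80748757e-01, 6.39140914e-05, 4.10438302e-04]), 'ft_force': array([-0.94694745,  0.90954186,  3.66912963]), 'ft_torque': array([-0.09497181,  0.14275739, -0.003553  ]), 'grip_width': 0.02487820626369552}
```

View pics/w15.png

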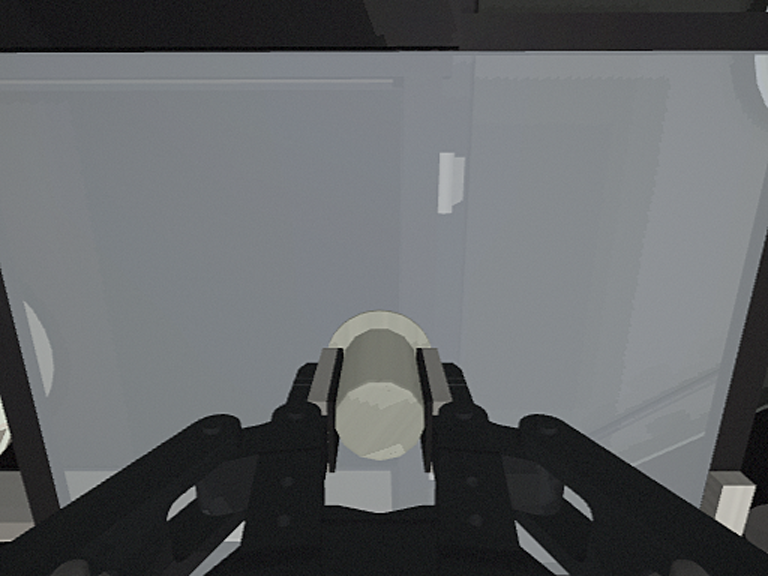

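```bash
python3 -m handwheel '[{"dx":0,"dy":-0.2,"dz":0,"ax":0,"ay":0,"az":0},{"dx":0,"dy":-0.4,"dz":0,"ax":0,"ay":0,"az":0},{"dx":0,"dy":-0.5,"dz":0,"ax":0,"ay":0,"az":0},{"dx":0,"dy":-0.5,"dz":0,"ax":0,"ay":0,"az":0},{"dx":0,"dy":-0.4,"dz":0,"ax":0,"ay":0,"az":0},{"dx":0,"dy":0,"dz":0,"ax":0,"ay":0,"az":0}]'; cat >> h.py <<'E'
def st(n=1):
    a=np.radians(67.8);yd=np.array([np.cos(a),np.sin(a),0]);xd=np.array([yd[1],-yd[0],0]);F=[]
    for i in range(n):
        if i: bot.camera("wrist")
        o=bot.get_obs();F.append(o["ft_force"])
    F=np.mean(F,0);p=o["eef_pos"]-np.array([.5651,.0646,0])
    print("clock %.2f"%o["clock"],"chamber xy mm",np.round([p@xd*1e3,p@yd*1e3],1),"z %.4f"%o["eef_pos"][2],"F along +y(slide) %.1f across %.1f z %.1f"%(F@yd,F@xd,F[2]),"raw",o["eef_pos"],"torque",o["ft_torque"],"w",o["grip_width"])
E
python3 -c "from h import *;st(3)"
```

```text
clock: 32.5
eef_pos: [0.5936, 0.135, 0.1273]
tool_rot: [0.196, 0.981, -0.001, -0.0]
ft_force: [-2.0, -3.5, 5.3]
grip_width: 0.0245
clock 32.60 chamber xy mm [-0.2 76.5] z 0.1273 F along +y(slide) -3.1 across -0.4 z 6.3 raw [0.59379802 0.13547031 0.12729193] torque [-0.34625392  0.20174492  0.01001294] w 0.02422925384087193
```

```bash
python3 -m handwheel '[{"dx":0,"dy":-0.2,"dz":-0.03,"ax":0,"ay":0,"az":0},{"dx":0,"dy":-0.4,"dz":0,"ax":0,"ay":0,"az":0},{"dx":0,"dy":-0.5,"dz":0,"ax":0,"ay":0,"az":0},{"dx":0,"dy":-0.5,"dz":0,"ax":0,"ay":0,"az":0},{"dx":0,"dy":-0.4,"dz":0,"ax":0,"ay":0,"az":0},{"dx":0,"dy":-0.2,"dz":0,"ax":0,"ay":0,"az":0},{"dx":0,"dy":0,"dz":0,"ax":0,"ay":0,"az":0}]'; python3 -c "from h import *;st(3)"
```

```text
clock: 33.3
eef_pos: [0.5725, 0.0853, 0.1273]
tool_rot: [0.196, 0.981, -0.001, -0.001]
ft_force: [-0.4, -2.0, -0.0]
grip_width: 0.0244
clock 33.40 chamber xy mm [-0.9 23. ] z 0.1273 F along +y(slide) -1.4 across 0.0 z -0.2 raw [0.57295478 0.08619374 0.12729701] torque [-0.12927451  0.06221841 -0.01993033] w 0.02429328963149666
```

```bash
python3 -m handwheel '[{"dx":0,"dy":-0.2,"dz":0,"ax":0,"ay":0,"az":0},{"dx":0,"dy":-0.2,"dz":0,"ax":0,"ay":0,"az":0},{"dx":0,"dy":0,"dz":0,"ax":0,"ay":0,"az":0}]'; python3 -c "from h import *;st(2)"; python3 -m handwheel '[{"dx":0,"dy":-0.08,"dz":0,"ax":0,"ay":0,"az":0},{"dx":0,"dy":-0.06,"dz":0,"ax":0,"ay":0,"az":0},{"dx":0,"dy":0,"dz":0,"ax":0,"ay":0,"az":0}]'; python3 -c "from h import *;st(2)"
```

```text
clock: 33.7
eef_pos: [0.5691, 0.0772, 0.1273]
tool_rot: [0.195, 0.981, -0.0, -0.0]
ft_force: [-0.1, -0.8, -1.9]
grip_width: 0.0246
clock 33.75 chamber xy mm [-1.  13.3] z 0.1273 F along +y(slide) -0.7 across 0.5 z -2.1 raw [0.56918166 0.07730191 0.12729275] torque [-0.01760983  0.01363139  0.01992487] w 0.02458314410776471
clock: 34.05
eef_pos: [0.568, 0.0743, 0.1273]
tool_rot: [0.195, 0.981, -0.0, -0.0]
ft_force: [-0.4, 0.6, -2.8]
grip_width: 0.0246
clock 34.10 chamber xy mm [-1.  10.1] z 0.1273 F along +y(slide) -0.1 across -0.6 z -3.1 raw [0.56800741 0.07431749 0.12734324] torque [-0.00959082 -0.05990629 -0.00639228] w 0.024782841435734306
```

```bash
python3 -m handwheel '[{"dx":0,"dy":-0.06,"dz":0.015,"ax":0,"ay":0,"az":0},{"dx":0,"dy":-0.06,"dz":0,"ax":0,"ay":0,"az":0},{"dx":0,"dy":0,"dz":0,"ax":0,"ay":0,"az":0}]'; python3 -c "from h import *;st(2)"; python3 -m handwheel '[{"dx":0,"dy":-0.06,"dz":0,"ax":0,"ay":0,"az":0},{"dx":0,"dy":0,"dz":0,"ax":0,"ay":0,"az":0},{"dx":0,"dy":0,"dz":0,"ax":0,"ay":0,"az":0}]'; python3 -c "from h import *;st(2)"
```

```text
clock: 34.4
eef_pos: [0.5671, 0.0715, 0.1273]
tool_rot: [0.195, 0.981, -0.0, 0.0]
ft_force: [-0.1, -0.2, -3.0]
grip_width: 0.0247
clock 34.45 chamber xy mm [-0.8  7.1] z 0.1273 F along +y(slide) -0.2 across 0.2 z -2.9 raw [0.56709594 0.07150156 0.12733006] torque [ 0.01901754 -0.01765932  0.02243779] w 0.024596804032602622
clock: 34.75
eef_pos: [0.5665, 0.0702, 0.1273]
tool_rot: [0.195, 0.981, -0.0, 0.0]
ft_force: [-0.2, -0.9, -3.0]
grip_width: 0.0246
clock 34.80 chamber xy mm [-0.8  5.7] z 0.1273 F along +y(slide) -0.5 across -0.2 z -2.9 raw [0.56652351 0.0701874  0.12731003] torque [-0.05548105  0.03149255  0.03007815] w 0.024351920096846995
```

```bash
python3 -m handwheel '[{"dx":0,"dy":-0.06,"dz":0.02,"ax":0,"ay":0,"az":0},{"dx":0,"dy":0,"dz":0,"ax":0,"ay":0,"az":0},{"dx":0,"dy":0,"dz":0,"ax":0,"ay":0,"az":0}]'; python3 -c "from h import *;st(2)"; python3 -m handwheel '[{"dx":0,"dy":-0.06,"dz":0,"ax":0,"ay":0,"az":0},{"dx":0,"dy":0,"dz":0,"ax":0,"ay":0,"az":0},{"dx":0,"dy":0,"dz":0,"ax":0,"ay":0,"az":0}]'; python3 -c "from h import *;st(2)"
```

```text
clock: 35.1
eef_pos: [0.5664, 0.0691, 0.1273]
tool_rot: [0.195, 0.981, 0.0, 0.001]
ft_force: [0.7, 0.0, 0.6]
grip_width: 0.0243
clock 35.15 chamber xy mm [-0.5  4.6] z 0.1273 F along +y(slide) 0.4 across 0.3 z 1.1 raw [0.56640346 0.06903891 0.1273046 ] torque [ 0.15150918 -0.01228055  0.04124914] w 0.02492313644217139
clock: 35.45
eef_pos: [0.5658, 0.0676, 0.1273]
tool_rot: [0.195, 0.981, 0.0, 0.001]
ft_force: [0.6, -0.1, 1.8]
grip_width: 0.0243
clock 35.50 chamber xy mm [-0.4  3.1] z 0.1273 F along +y(slide) 0.7 across 0.2 z 1.8 raw [0.56585587 0.06759142 0.12728686] torque [ 0.17303306 -0.05851359  0.01976446] w 0.024584353680730187
```

```bash
python3 -m handwheel '[{"dx":0,"dy":-0.06,"dz":0,"ax":0,"ay":0,"az":0},{"dx":0,"dy":0,"dz":0,"ax":0,"ay":0,"az":0},{"dx":0,"dy":0,"dz":0,"ax":0,"ay":0,"az":0}]'; python3 -c "from h import *;st(2)"; python3 -m handwheel '[{"dx":0,"dy":-0.05,"dz":0,"ax":0,"ay":0,"az":0},{"dx":0,"dy":0,"dz":0,"ax":0,"ay":0,"az":0},{"dx":0,"dy":0,"dz":0,"ax":0,"ay":0,"az":0}]'; python3 -c "from h import *;st(2)"
```

```text
clock: 35.8
eef_pos: [0.5653, 0.0662, 0.1273]
tool_rot: [0.195, 0.981, 0.0, 0.001]
ft_force: [-0.2, 1.0, 3.7]
grip_width: 0.0247
clock 35.85 chamber xy mm [-0.5  1.6] z 0.1273 F along +y(slide) 1.4 across -0.1 z 4.3 raw [0.56526328 0.06621229 0.12727339] torque [ 0.25366551 -0.11419142  0.02840568] w 0.024682565140783073
clock: 36.15
eef_pos: [0.5648, 0.0651, 0.1273]
tool_rot: [0.195, 0.981, 0.0, 0.001]
ft_force: [0.8, 1.8, 5.0]
grip_width: 0.0245
clock 36.20 chamber xy mm [-0.5  0.3] z 0.1273 F along +y(slide) 2.1 across 0.2 z 5.4 raw [0.56478654 0.06509547 0.12725606] torque [ 0.41465732 -0.12013604 -0.00259501] w 0.0246302952345012
```

```bash
python3 -m handwheel '[{"dx":0,"dy":-0.04,"dz":-0.02,"ax":0,"ay":0,"az":0},{"dx":0,"dy":0,"dz":0,"ax":0,"ay":0,"az":0},{"dx":0,"dy":0,"dz":0,"ax":0,"ay":0,"az":0}]'; python3 - <<'E'
from h import *
st(2)
c=bot.camera("side");save(c,"s16.png",(200,140,320,260),5)
c=bot.camera("scene");save(c,"c16.png",(200,120,400,270),4)
E
```

```text
clock: 36.5
eef_pos: [0.564, 0.0639, 0.1273]
tool_rot: [0.195, 0.981, -0.0, 0.0]
ft_force: [0.8, 1.5, 3.4]
grip_width: 0.0245
clock 36.55 chamber xy mm [-0.8 -1.1] z 0.1273 F along +y(slide) 1.5 across 0.8 z 3.7 raw [0.56393475 0.06393682 0.12728159] torque [ 0.31992877 -0.23765218  0.04044602] w 0.02477317573011254
```

View pics/s16.png

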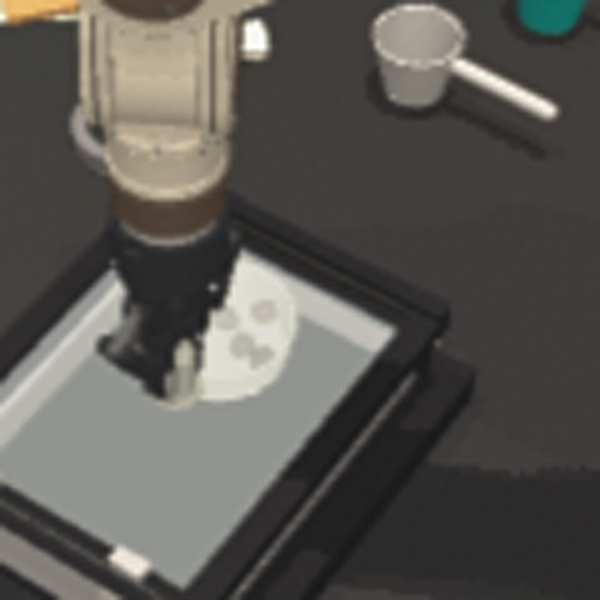

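View pics/c16.png

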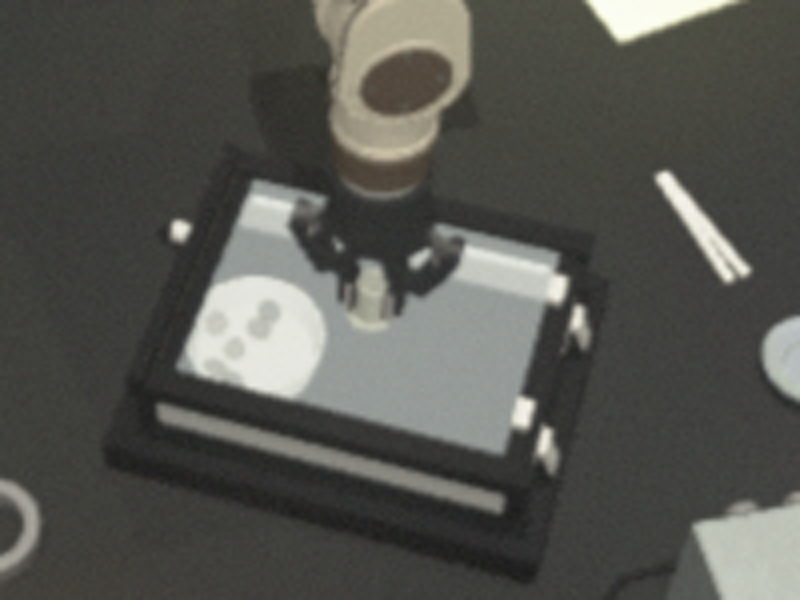

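```bash
python3 -m handwheel '[{"dx":0,"dy":-0.04,"dz":-0.01,"ax":0,"ay":0,"az":0},{"dx":0,"dy":0,"dz":0,"ax":0,"ay":0,"az":0},{"dx":0,"dy":0,"dz":0,"ax":0,"ay":0,"az":0}]'; python3 -c "from h import *;st(2)"; python3 -m handwheel '[{"dx":0,"dy":-0.04,"dz":0,"ax":0,"ay":0,"az":0},{"dx":0,"dy":0,"dz":0,"ax":0,"ay":0,"az":0},{"dx":0,"dy":0,"dz":0,"ax":0,"ay":0,"az":0}]'; python3 -c "from h import *;st(2)"
```

```text
clock: 36.95
eef_pos: [0.5636, 0.0633, 0.1273]
tool_rot: [0.195, 0.981, 0.0, -0.0]
ft_force: [1.8, 2.0, 0.6]
grip_width: 0.0248
clock 37.00 chamber xy mm [-0.9 -1.7] z 0.1273 F along +y(slide) 2.7 across 0.8 z 0.7 raw [0.56361654 0.06332941 0.12730612] torque [ 0.59014802 -0.35788151  0.05966203] w 0.02422570098480632
clock: 37.3
eef_pos: [0.5634, 0.0628, 0.1273]
tool_rot: [0.195, 0.981, 0.001, 0.0]
ft_force: [2.2, 4.3, 0.4]
grip_width: 0.0245
clock 37.35 chamber xy mm [-0.9 -2.3] z 0.1273 F along +y(slide) 4.9 across 0.8 z -0.3 raw [0.5633494  0.06282094 0.12729971] torque [ 0.77346731 -0.5609836  -0.01119305] w 0.024216875619904887
```

```bash
python3 -m handwheel '[{"dx":0,"dy":-0.04,"dz":0,"ax":0,"ay":0,"az":0},{"dx":0,"dy":0,"dz":0,"ax":0,"ay":0,"az":0},{"dx":0,"dy":0,"dz":0,"ax":0,"ay":0,"az":0}]'; python3 -c "from h import *;st(2)"; python3 -m handwheel '[{"dx":0,"dy":-0.03,"dz":0,"ax":0,"ay":0,"az":0},{"dx":0,"dy":0,"dz":0,"ax":0,"ay":0,"az":0},{"dx":0,"dy":0,"dz":0,"ax":0,"ay":0,"az":0}]'; python3 -c "from h import *;st(4)"
```

```text
clock: 37.65
eef_pos: [0.5632, 0.0625, 0.1273]
tool_rot: [0.195, 0.981, 0.001, 0.0]
ft_force: [3.4, 5.9, -0.7]
grip_width: 0.0246
clock 37.70 chamber xy mm [-0.9 -2.7] z 0.1273 F along +y(slide) 6.4 across 1.3 z -0.5 raw [0.56319911 0.06244831 0.127284  ] torque [ 1.00880735 -0.5845225  -0.0048084 ] w 0.024372850449528454
clock: 38.0
eef_pos: [0.5631, 0.0622, 0.1274]
tool_rot: [0.195, 0.981, 0.002, 0.0]
ft_force: [3.5, 7.4, -1.4]
grip_width: 0.0244
clock 38.15 chamber xy mm [-1. -3.] z 0.1274 F along +y(slide) 8.3 across 0.4 z -1.1 raw [0.56309435 0.0622253  0.12738151] torque [ 1.26429058 -0.68283443 -0.10897255] w 0.024808942924280757
```

```bash
python3 -m handwheel '[{"dx":0,"dy":-0.035,"dz":0,"ax":0,"ay":0,"az":0},{"dx":0,"dy":0,"dz":0,"ax":0,"ay":0,"az":0},{"dx":0,"dy":0,"dz":0,"ax":0,"ay":0,"az":0},{"dx":0,"dy":0,"dz":0,"ax":0,"ay":0,"az":0},{"dx":0,"dy":0,"dz":0,"ax":0,"ay":0,"az":0}]'; python3 -c "from h import *;st(6)"
```

```text
clock: 38.65
eef_pos: [0.563, 0.0619, 0.1275]
tool_rot: [0.195, 0.981, 0.002, 0.0]
ft_force: [4.0, 9.3, -0.8]
grip_width: 0.0246
clock 38.90 chamber xy mm [-0.9 -3.3] z 0.1275 F along +y(slide) 9.9 across 0.6 z -0.7 raw [0.56300865 0.06190674 0.1275419 ] torque [ 1.48880566 -0.76485562 -0.05702364] w 0.024274773574583977
```

```bash
python3 -m handwheel '[{"dx":0,"dy":-0.01,"dz":0,"ax":0,"ay":0,"az":0},{"dx":0,"dy":0,"dz":0,"ax":0,"ay":0,"az":0},{"dx":0,"dy":0,"dz":0,"ax":0,"ay":0,"az":0},{"dx":0,"dy":0,"dz":0,"ax":0,"ay":0,"az":0},{"dx":0,"dy":0,"dz":0,"ax":0,"ay":0,"az":0},{"dx":0,"dy":0,"dz":0,"ax":0,"ay":0,"az":0}]'; python3 - <<'E'
from h import *
st(6);st(6)
c=bot.camera("side");save(c,"s17.png",(150,90,360,290),2.9)
c=bot.camera("scene");save(c,"c17.png",(70,110,430,300),2.2)
E
```

```text
clock: 39.5
eef_pos: [0.563, 0.0619, 0.1276]
tool_rot: [0.194, 0.981, 0.002, 0.001]
ft_force: [3.3, 8.6, -0.7]
grip_width: 0.0246
clock 39.75 chamber xy mm [-0.9 -3.3] z 0.1276 F along +y(slide) 9.7 across 0.3 z -0.6 raw [0.56299808 0.06187826 0.12757933] torque [ 1.57412666 -0.71848853 -0.08634606] w 0.0244679282306347
clock 40.00 chamber xy mm [-0.9 -3.3] z 0.1276 F along +y(slide) 10.0 across 0.4 z -0.8 raw [0.56296572 0.06185704 0.12755972] torque [ 1.57699735 -0.79977355 -0.04058983] w 0.02431986091276394
```

View pics/s17.png

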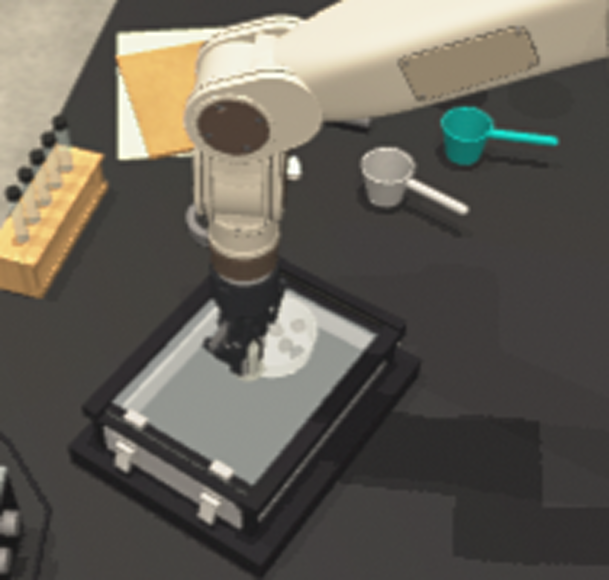

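View pics/c17.png

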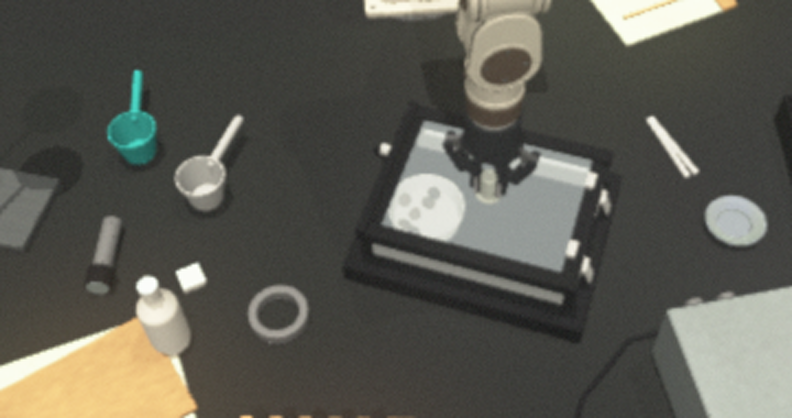

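```bash
python3 -c "
from h import *
st(2);print(bot.job_done())"
```

```text
clock 40.15 chamber xy mm [-0.9 -3.3] z 0.1276 F along +y(slide) 10.1 across -0.0 z -0.8 raw [0.56299838 0.06188293 0.1275766 ] torque [ 1.59883031 -0.74991089 -0.08184598] w 0.02443570064813746
the job is handed in; nothing more can be done
None
```

I tipped all six pebbles from the steel cup into the dish and stood the empty cup upright where it had been. I then slid the lid shut by its knob. I handed in at 40.2 s with the gripper still holding the lid against the seal.

- **Push:** the last readings along the slide were steady at 9.7–10.1 N, with almost no sideways or lifting force. The readings include the lid's sliding friction, so the seal itself may be getting about 1 N less.
- **Pictures:** before I closed the lid, they showed six pebbles in the dish and the cup empty. The last ones show the cup upright, the lid shut and the turquoise cup where it was. I saw no bystander displaced, though the arm partly hid the torch, tape and magnet in the last side view.
- **Disagreement:** the lid met the seal about 4 mm further along than my picture-based estimate of the chamber's position. I went by the force and the yielding of the seal instead, about 2 mm at 10 N as described.

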